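Reset the sawing end stop for the next batch

ROBOT

A 7-joint arm with a two-finger parallel gripper is mounted at the origin on a cart in front of the work surface, level with it; the furniture and walls round the work are solid. World frame = base frame: x ahead of the robot, y to its left, z up, the work surface at z = 0. Lengths are in m, angles in rad, forces in N, time in s.
With the tool pointing down it reaches from about 0.4 to 0.85 m from the base axis. Payload 4.5 kg.
Tool frame: the origin (TCP) lies midway between the tips of the shut fingers; the grasp point (between the pads) lies 19 mm behind it; z points along the fingers, y is the line along which they close (so a half turn about z gives the same grasp; the last joint's range is limited). The gripper opens to 85 mm and grips with 20 to 120 N. Pads are 22 mm wide; open, the fingers measure 114 mm over their backs; the gripper's body (76 mm by 85 mm) begins 54 mm behind the grasp point. The pads swing forward as they close: fully open they stand 13 mm farther back than shut.
Start: joints at [-1.151, 0.689, -0.195, 1.565, 0.157, 0.902, -0.215], TCP at [0.235, 0.579, 0.231] pointing down, gripper open.
Joint ranges: [-3.01, 3.01], [-0.46, 2.08], [-1.47, 1.51], [0.13, 2.56], [-1, 4.14], [0.04, 2.09], [-2.66, 2.66]. Speed limits (rad/s): [2.57, 2.57, 3.14, 3.14, 3.14, 3.14, 3.14].

INTERFACE

Orientations are given as a unit quaternion [x, y, z, w].
In Python, from bench import observe, read_camera, job_done, outline_of gives the robot as it stands. The module is installed in compiled form; this text tells all that it offers.
- The arm moves only by the tool carry_out, never from a script. Its argument "steps" is a list of rows, each an object of numbers: "tx", "ty", "tz": the shift along the tool's x, y, z in units of 25 mm (1.0 is 25 mm); "wx", "wy", "wz": the turn, a rotation vector about the tool's x, y, z in degrees; "jaw": the finger opening in mm, from 0 to 85.4. In form: [{"tx": .., "ty": .., "tz": .., "wx": .., "wy": .., "wz": .., "jaw": ..}, ...]. A call has exactly 5 rows; each row is the pose to reach, as a shift and turn from the pose commanded when the call began, along the tool's axes at that moment; what a row does not reach only later rows make up. A row lasts 1/12 s, in which the tool goes at most 41.7 mm and 7.16 degrees, less where a joint would pass 70% of its speed; a pose out of reach is approached as far as the arm can. A call with a gripper value outside its range is refused whole. The fingers move at their own pace and stop on an object; the grip force is fixed at half the most. Time passes only in rows, so rows that repeat a pose let the fingers close, or fill a call up. It gives the time, the measured TCP pose, the force, the opening and the grip force at its end, in the units of the state.
- observe(): the state, without advancing time (a new reading comes with each control period).
- read_camera(name): name is "scene" or "top" or "wrist"; returns a dict with "frame" (400x640x3 uint8, red, green, blue), "fov_y" (degrees; the focal length in pixels is half the picture's height over the tangent of half this angle, whatever the lens; pixels are square), "cx", "cy" (the principal point, pixels), "R" (3x3) and "t" (3): a world point X has camera coordinates R X + t. Camera axes: x right, y down, z forward; pixel columns grow to the right and rows downward; lengths in m; the calibration is good to about 2 mm. A picture is of the moment at which its call begins. There is no depth.
- job_done(): hands the job in; it is judged then, once.
Trained networks look in the newest picture that a camera, given by its name, has taken for a name from the list of things; names that differ only in an ending like _2 or _b are one class to them, and where a whole thing is asked for, a point or a joint stands for the part that bears it (a point fixed in the world has none). Each returns a list of dicts, best first, with "p" (0 to 1); they miss things now and then, are a little off and sometimes report something else, mostly with a low value. They report only what shows in the picture. A call takes as long as a camera call. They do not tell look-alikes from the thing itself.
- outline_of(target, camera): "region" (400x640 bool, what is visible of it) and "box" ([left, top, right, bottom] in pixels, round what is visible of it).
The state is a dict: "clock": time; "q": joint angles; "dq": joint speeds; "tau": joint torques, N m; "tcp_pos": TCP position; "ee_rot": TCP orientation; "wrist_force": force on the tool from outside, world axes, zero at the start; "torque": the same for the moment, N m; "grip_width": finger opening in m; "gripper_force": force on a finger pad.
Only numpy, scipy, OpenCV 4.12 (cv2) and the standard library are available. Lean on these libraries where they do the work, as an engineer would, in place of code of your own. Each camera call takes 0.05 s, during which the arm holds its last target. There are 200 camera calls.

TASK

Change the end stop over for the next batch, in this order: take the finished oak offcut off the stop's bed and put it in the wooden tray; loosen the hexagonal lock ring about a quarter turn anticlockwise without shifting the thumbwheel; roll the thumbwheel with a fingertip until the face with five pips is uppermost, in line with the white index lines; then turn the lock ring back clockwise until it is fully tight again. Leave the glue bottle, the tape measure and the tin where they stand.

Things in the scene. Friction and masses are not known exactly. Their poses are not given: they have to be found in the camera images.
- end_stop: End stop fixed to the bench: aluminium bed plate 300x110x12 mm with a grey housing (150x64 mm, flat top 45 mm above the bench). Origin: on the bench under the housing's centre; x = the way the rod advances, along the open bed; z up. Plate: x -90..210, y -55..55 mm; housing x -75..75, y -32..32. Lock ring at x = -45, thumbwheel at x = 40, both y = 0.
- wheel_top (a point): Top of the unpressed thumbwheel, 61 mm above the bench, 16 above the roof. Black wheel, 50 mm in diameter, 26 wide, axle level along the end stop's y, upper part out of a slot. Roll it with a shut fingertip laid on top: press 4 to 10 N and draw it along the end stop's x, 25 mm of stroke per rad. Sprung: sinks from about 3 N, 1.5 N per mm, up to 5 mm.
- thumbwheel (a joint): Wheel angle, rad. Eight faces 0.785 rad apart bear 1 to 8 white pips, with grey ribs between. 0: one pip uppermost; grows as the wheel's top rolls to the end stop's +x (higher numbers come up), so five pips are uppermost at 3.14. Range -0.3 to 5.8. No clicks: friction (0.04 N m) holds it where left; it starts anywhere between one and about three pips.
- wheel_rim (a point): A point on the rim of the thumbwheel, at the middle of its one-pip face; it goes round with the wheel, 25 mm from the axle.
- rod_tip (a point): Tip of the steel stop rod (12 mm in diameter, 17 mm head) at the housing's +x end, 30 mm above the bench. The wheel drives it: 5 mm along the end stop's +x for each face; 15 mm out of the housing at the one-pip face. It sinks with the wheel when that is pressed.
- ring_center (a point): Centre of the lock ring on its upright axis at half its height, 63 mm above the bench; fixed to the end stop. The ring is a steel hexagon, 42 mm across flats (48 across corners), 53 to 73 mm above the bench, on a round seat 36 mm across and 8 high; pinch two opposite flats from above.
- lock_ring (a joint): Ring angle, rad. 0: fully tight at its stop, with two flats facing the end stop's +y and -y (others 60 degrees round) and the white line on the ring meeting the one on the housing at +y. Grows as it is loosened, anticlockwise from above, to 1.8 at most. Friction (0.08 N m) holds it where left. Starts tight (under 0.08).
- offcut: Oak offcut, a plain block 36 mm (x) by 85 mm (y) by 29 mm tall, about 60 g, lying on the open bed in front of the rod, its long side roughly across the bed. Origin: centre of its underside (12 mm above the bench at the start).
- tray: Open finger-jointed wooden tray, fixed on the bench, 191 mm (x) by 300 mm (y), 70 mm tall, walls 10 mm thick, inner floor 8 mm above the bench. Origin: centre of its underside.
- glue_bottle: Glue bottle, 44 x 60 mm and 197 mm tall, standing loose near the end stop. Origin: centre of its underside. A bystander.
- tape_measure: Tape measure, 35 x 85 x 66 mm, standing loose on its base near the end stop. Origin: centre of its underside. A bystander.
- tin: Round varnish tin, 78 mm in diameter and 78 mm tall, standing loose near the end stop. Origin: centre of its underside. A bystander.
- fence (a point): Middle of the top edge of the aluminium fence along one side of the open bed: 115 mm long (end stop's x = 90..205 mm), 8 mm thick (y = -55..-47 mm), its top 46 mm above the bench. Part of the end stop.
Mind the look-alikes: they are no part of the job. There is more than one size of the offcut; the job needs the largest.

How it is judged:
On the way, in this order (a step that is already met when the one before it is completed fails the run):
1. the offcut lies in the tray, with the lock ring still tight and the thumbwheel not yet turned (x of offcut in the frame of tray between -0.08 and 0.08 m and y of offcut in the frame of tray between -0.135 and 0.135 m and z of offcut in the frame of tray below 0.055 m and linear speed of offcut below 0.03 m/s and distance of wheel_rim from where it was at the start of the episode below 0.006 m and value of joint lock_ring below 0.3 rad), for 0.2 s.
2. the lock ring is loosened by at least 0.9 rad, the thumbwheel still where it was (within 6 mm at its rim) (value of joint lock_ring above 0.9 rad and distance of wheel_rim from where it was at the start of the episode below 0.006 m), for 0.2 s.
3. the five-pip face of the thumbwheel is uppermost within 0.2 rad while the lock ring is loose (value of joint thumbwheel between 2.942 and 3.342 rad and value of joint lock_ring above 0.9 rad), for 0.2 s.
At the end, for the whole second after the job is handed in: The offcut lies at rest on the floor of the tray, the five-pip face of the thumbwheel is uppermost within 0.2 rad, and the lock ring is tight again (within 0.12 rad of its stop) (x of offcut in the frame of tray between -0.08 and 0.08 m and y of offcut in the frame of tray between -0.135 and 0.135 m and z of offcut in the frame of tray below 0.055 m and linear speed of offcut below 0.03 m/s and value of joint thumbwheel between 2.942 and 3.342 rad and value of joint lock_ring below 0.12 rad and velocity of joint thumbwheel between -0.05 and 0.05 rad/s); the robot touches nothing.
It fails at once if a bystander (glue bottle, tape measure or tin) is shifted by more than 25 mm or tipped (distance of any of glue_bottle, tape_measure, tin from where it was at the start of the episode above 0.025 m or angle between any of glue_bottle, tape_measure, tin's own z axis and vertical above 0.4 rad).
It also fails if it takes over 72 s, if anything falls off the work surface, if the arm or the gripper's body presses on something with over 40 N, if the wrist force passes 120 N, or if a joint passes its speed limit or range.

## Working session

There is one attempt and no reset: what is moved stays moved. The work goes in short steps, Python scripts to look and compute and a tool call to move; the robot and the scene stay as the last step left them, time stands still between calls to the robot, and variables do not carry over. Pictures are saved under pics/ and viewed, at most 10 in all, crops included, and the job is handed in when it is done.

Besides the shell and the picture viewer there is one more tool, called after "Emit:" as name([rows], argument=value, ...), one row to a line, values as JSON. carry_out: Moves the arm, as the interface text tells. Its arguments: {"type":"object","properties":{"steps":{"type":"array","items":{"type":"object","properties":{"tx":{"type":"number"},"ty":{"type":"number"},"tz":{"type":"number"},"wx":{"type":"number"},"wy":{"type":"number"},"wz":{"type":"number"},"jaw":{"type":"number"}}}}},"required":["steps"]}

```bash
mkdir -p pics
cat > h.py <<'E'
import numpy as np, cv2
from bench import observe, read_camera, job_done, outline_of
from scipy.spatial.transform import Rotation as Ro
def f(c): return 200/np.tan(np.radians(c['fov_y'])/2)
def proj(c,X):
    p=np.asarray(X)@np.array(c['R']).T+np.array(c['t']); return p[...,:2]/p[...,2:]*f(c)+[c['cx'],c['cy']]
def at(c,u,v,z):
    R=np.array(c['R']);t=np.array(c['t']);o=-R.T@t
    d=R.T@np.array([(u-c['cx'])/f(c),(v-c['cy'])/f(c),1]); return o+d*(z-o[2])/d[2]
def save(n,im,s=1): cv2.imwrite('pics/'+n,cv2.resize(im[...,::-1],None,fx=s,fy=s,interpolation=cv2.INTER_CUBIC))
def st():
    s=observe(); print('t',s['clock'],'tcp',np.round(s['tcp_pos'],4),'q',np.round(s['q'],3),'F',np.round(s['wrist_force'],1),'w',s['grip_width'])
    print(np.round(Ro.from_quat(s['ee_rot']).as_matrix(),3).tolist()); return s
E
python3 - <<'E'
from h import *
st()
for n in ['scene','top']:
    c=read_camera(n); save(n+'0.png',c['frame']); 
    print(n,c['fov_y'],c['cx'],c['cy'],np.round(-np.array(c['R']).T@c['t'],3),np.round(c['R'],2).tolist())
    for t in ['end_stop','offcut','tray','lock_ring','thumbwheel','glue_bottle','tape_measure','tin']:
        print(t,[(round(d['p'],2),d['box']) for d in outline_of(t,n)][:4])
E
```

```text
t 0.0 tcp [0.235  0.5784 0.2304] q [-1.151  0.69  -0.195  1.566  0.157  0.903 -0.215] F [-0.1 -0.5  0.5] w 0.08516418282096953
[[-0.927, 0.376, -0.001], [0.376, 0.927, -0.002], [-0.0, -0.002, -1.0]]
scene 53.814681753612064 323.6246572461897 201.70280469495484 [ 0.022 -0.368  0.805] [[0.55, -0.83, -0.0], [-0.63, -0.41, -0.66], [0.55, 0.37, -0.75]]
end_stop [(0.9, [284.6, 212.1, 420.1, 297.5])]
offcut [(0.86, [306.0, 228.8, 328.0, 258.2]), (0.59, [257.3, 220.3, 269.2, 243.9]), (0.52, [276.9, 192.8, 299.4, 210.7])]
tray [(0.94, [160.0, 117.7, 283.0, 224.3]), (0.73, [286.3, 211.6, 422.9, 297.4])]
lock_ring [(0.84, [386.3, 245.1, 408.5, 267.8])]
thumbwheel [(0.63, [351.1, 243.1, 372.2, 262.5]), (0.55, [286.6, 215.7, 420.8, 294.9])]
glue_bottle [(0.95, [441.4, 228.9, 481.5, 288.0])]
tape_measure [(0.76, [344.9, 185.9, 374.0, 221.1]), (0.53, [159.5, 120.1, 286.1, 223.1]), (0.24, [288.6, 213.8, 419.4, 298.8])]
tin []
top 42.8311960277061 318.2834611428939 202.63168544776232 [ 0.387 -0.     1.693] [[-0.02, -1.0, -0.0], [-0.99, 0.02, -0.12], [0.12, -0.0, -0.99]]
end_stop [(0.91, [312.5, 206.9, 402.4, 251.9])]
offcut [(0.8, [323.0, 224.2, 341.5, 249.7]), (0.45, [307.9, 203.1, 403.3, 260.7])]
tray [(0.7, [183.1, 170.1, 257.9, 268.4])]
lock_ring [(0.51, [383.9, 216.3, 399.8, 229.2])]
thumbwheel [(0.44, [359.2, 223.0, 373.9, 237.1])]
glue_bottle [(0.74, [415.7, 198.5, 441.9, 212.9])]
tape_measure []
tin [(0.68, [378.4, 172.5, 401.2, 197.2])]
```

View pics/scene0.png

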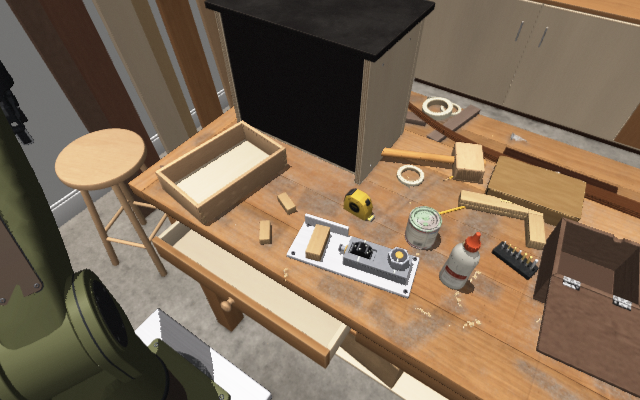

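View pics/top0.png

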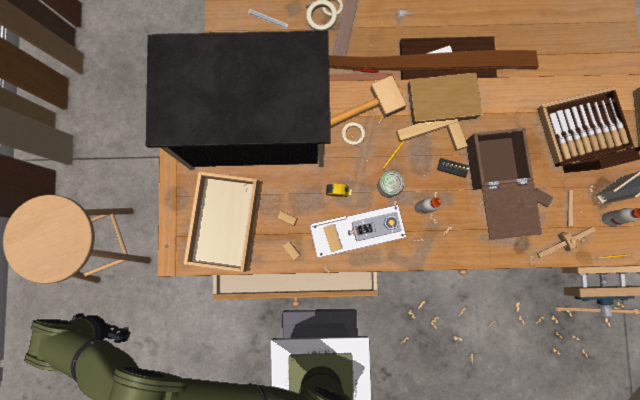

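The top view shows the bed with the offcut at about (332,237), the tray at (222,220), tin (390,183), glue bottle (428,205) and tape (340,190). Offcut look-alikes: scene (263,232) and (288,202), both small blocks lying on the bench. The one wanted is at scene (317,243), which is on the bed and the largest.

```bash
cat >> h.py <<'E'
def rect(c,region,z):
    k=(region).astype(np.uint8); cs,_=cv2.findContours(k,cv2.RETR_EXTERNAL,cv2.CHAIN_APPROX_NONE)
    p=max(cs,key=cv2.contourArea)[:,0,:]; w=np.array([at(c,u,v,z)[:2] for u,v in p])
    (ctr,s,a)=cv2.minAreaRect((w*1000).astype(np.float32)); return np.round(ctr,1),np.round(s,1),round(a,1)
E
python3 - <<'E'
from h import *
for n in ['scene','top']:
    c=read_camera(n)
    for t,z in [('end_stop',.012),('offcut',.041),('tray',.07),('lock_ring',.073),('thumbwheel',.055),('tape_measure',.06),('tin',.078),('glue_bottle',.1)]:
        for d in outline_of(t,n)[:1]: print(n,t,round(d['p'],2),rect(c,d['region'],z))
c=read_camera('scene'); save('crop1.png',c['frame'][205:305,250:430],4)
E
```

```text
scene end_stop 0.97 (array([ 503.5, -130.6]), array([139.7, 301.3]), 11.9)
scene offcut 0.74 (array([466.5, -53.2]), array([105.9,  45.3]), 15.8)
scene tray 0.64 (array([519.4, 282.7]), array([248.2, 322.9]), 81.1)
scene lock_ring 0.77 (array([ 508.7, -237.2]), array([54.6, 41.7]), 25.5)
scene thumbwheel 0.82 (array([ 496.6, -157.1]), array([36.3, 45.3]), 8.6)
scene tape_measure 0.79 (array([609.2, -85.9]), array([104.5,  77.7]), 81.4)
scene tin 0.83 (array([ 613.1, -249. ]), array([136. ,  79.1]), 11.7)
scene glue_bottle 0.59 (array([ 569.2, -358.3]), array([ 59.6, 173.3]), 89.1)
top offcut 0.66 (array([434. ,  86.4]), array([57.5, 23.6]), 37.7)
top tray 0.72 (array([531. , 305.9]), array([204.4, 302.5]), 81.4)
top lock_ring 0.67 (array([ 513.3, -236.2]), array([41.4, 41.7]), 87.8)
top thumbwheel 0.61 (array([ 496.3, -151.1]), array([23.3, 45. ]), 10.0)
top tape_measure 0.63 (array([625.4, -71.3]), array([81.6, 42.1]), 83.9)
top tin 0.7 (array([622.6, -70.1]), array([80., 42.]), 88.7)
top glue_bottle 0.86 (array([ 562.9, -348. ]), array([44.7, 83.2]), 17.1)
```

View pics/crop1.png

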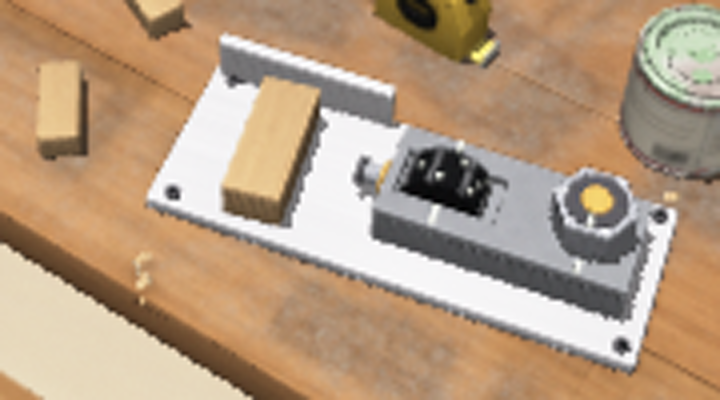

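The crop confirms it: the large oak block lies on the bed, with the rod to its right and the fence behind it (+x side). I'm now moving above the end stop for a wrist view.

```bash
cat >> h.py <<'E'
def plan(legs,R=None,p=None):
    "legs: (x,y,z,yaw_deg of tool y); each one call; prints tool-frame numbers, tool pointing straight down"
    s=observe(); R=Ro.from_quat(s['ee_rot']).as_matrix() if R is None else R; p=np.array(s['tcp_pos']) if p is None else p
    for x,y,z,a in legs:
        a=np.radians(a); Y=np.array([np.cos(a),np.sin(a),0]); Z=np.array([0,0,-1.]); G=np.c_[np.cross(Y,Z),Y,Z]
        d=R.T@(np.array([x,y,z])-p)/.025; w=np.degrees(Ro.from_matrix(R.T@G).as_rotvec())
        print('t',np.round(d,2),'w',np.round(w,1)); R,p=G,np.array([x,y,z])
E
python3 - <<'E'
from h import *
plan([(.29,.44,.24,38),(.34,.30,.24,8),(.39,.16,.24,-22),(.44,.02,.24,-52),(.47,-.1,.24,-80)])
E
```

```text
t [-4.13 -4.33 -0.35] w [ 0.  -0.  29.9]
t [-5.64 -1.87  0.  ] w [ 0.  0. 30.]
t [-5.82  1.2   0.  ] w [ 0.  0. 30.]
t [-4.44  3.95  0.  ] w [ 0.  0. 30.]
t [-2.01  4.52  0.  ] w [ 0.  0. 28.]
```

Emit:
carry_out([
  {"tx": -1.0,"ty": -1.0,"tz": -0.1,"wz": 6,"jaw": 60},
  {"tx": -2.0,"ty": -2.0,"tz": -0.2,"wz": 12,"jaw": 60},
  {"tx": -3.0,"ty": -3.0,"tz": -0.3,"wz": 18,"jaw": 60},
  {"tx": -4.13,"ty": -4.33,"tz": -0.35,"wz": 24,"jaw": 60},
  {"tx": -4.13,"ty": -4.33,"tz": -0.35,"wz": 30,"jaw": 60},
])

```text
$.steps[0]: bad value
```

Emit:
carry_out([
  {"tx": -1.1,"ty": -0.4,"wz": 6,"jaw": 60},
  {"tx": -2.2,"ty": -0.8,"wz": 12,"jaw": 60},
  {"tx": -3.3,"ty": -1.1,"wz": 18,"jaw": 60},
  {"tx": -4.5,"ty": -1.5,"wz": 24,"jaw": 60},
  {"tx": -5.64,"ty": -1.87,"wz": 30,"jaw": 60},
])

```text
$.steps[0]: bad value
```

Emit:
carry_out([
  {"tx": -1.2,"ty": 0.25,"wz": 6,"jaw": 60},
  {"tx": -2.4,"ty": 0.5,"wz": 12,"jaw": 60},
  {"tx": -3.5,"ty": 0.75,"wz": 18,"jaw": 60},
  {"tx": -4.7,"ty": 1.0,"wz": 24,"jaw": 60},
  {"tx": -5.82,"ty": 1.2,"wz": 30,"jaw": 60},
])

```text
$.steps[0]: bad value
```

Emit:
carry_out([
  {"tx": -0.9,"ty": 0.8,"wz": 6,"jaw": 60},
  {"tx": -1.8,"ty": 1.6,"wz": 12,"jaw": 60},
  {"tx": -2.7,"ty": 2.4,"wz": 18,"jaw": 60},
  {"tx": -3.6,"ty": 3.2,"wz": 24,"jaw": 60},
  {"tx": -4.44,"ty": 3.95,"wz": 30,"jaw": 60},
])

```text
$.steps[0]: bad value
```

Emit:
carry_out([
  {"tx": -0.5,"ty": 1.0,"wz": 6,"jaw": 60},
  {"tx": -1.0,"ty": 2.0,"wz": 12,"jaw": 60},
  {"tx": -1.5,"ty": 3.0,"wz": 18,"jaw": 60},
  {"tx": -1.8,"ty": 3.9,"wz": 24,"jaw": 60},
  {"tx": -2.01,"ty": 4.52,"wz": 28,"jaw": 60},
])

```text
$.steps[0]: bad value
```

Run:
```python
from h import *
st()
c=read_camera('wrist'); save('w1.png',c['frame']); print(c['fov_y'],np.round(-np.array(c['R']).T@c['t'],3))
```

```text
t 1.85 tcp [0.2352 0.5791 0.2313] q [-1.151  0.689 -0.195  1.565  0.157  0.902 -0.215] F [0.5 0.4 0.3] w 0.08524465195577846
[[-0.927, 0.376, 0.0], [0.376, 0.927, 0.0], [0.0, 0.0, -1.0]]
69.680838343771 [0.16  0.61  0.374]
```

View pics/w1.png

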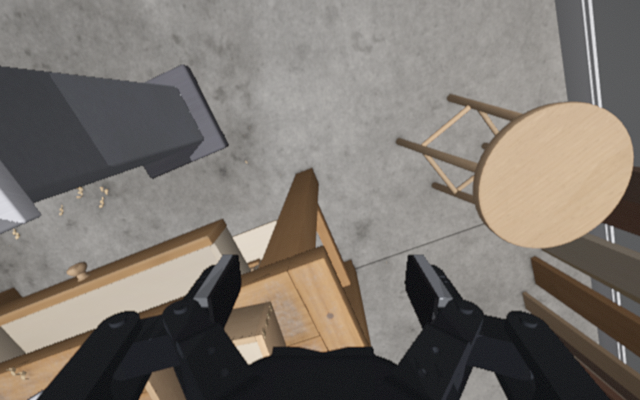

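The moves were refused because every row needs all of its keys, so the arm hasn't moved. The wrist picture shows only the floor, the stool and the fingers. I'll resend with full rows.

Emit:
carry_out([
  {"tx": -1.0,"ty": -1.0,"tz": -0.1,"wx": 0,"wy": 0,"wz": 6,"jaw": 60},
  {"tx": -2.0,"ty": -2.0,"tz": -0.2,"wx": 0,"wy": 0,"wz": 12,"jaw": 60},
  {"tx": -3.0,"ty": -3.0,"tz": -0.3,"wx": 0,"wy": 0,"wz": 18,"jaw": 60},
  {"tx": -3.6,"ty": -3.7,"tz": -0.35,"wx": 0,"wy": 0,"wz": 24,"jaw": 60},
  {"tx": -4.1,"ty": -4.3,"tz": -0.35,"wx": 0,"wy": 0,"wz": 30,"jaw": 60},
])

```text
clock: 2.32
tcp_pos: [0.2911, 0.4385, 0.2405]
ee_rot: [0.443, 0.897, 0.0, 0.001]
wrist_force: [0.5, 0.5, -0.1]
grip_width: 0.0602
gripper_force: 0.0
```

Emit:
carry_out([
  {"tx": -1.1,"ty": -0.4,"tz": 0,"wx": 0,"wy": 0,"wz": 6,"jaw": 60},
  {"tx": -2.2,"ty": -0.8,"tz": 0,"wx": 0,"wy": 0,"wz": 12,"jaw": 60},
  {"tx": -3.3,"ty": -1.1,"tz": 0,"wx": 0,"wy": 0,"wz": 18,"jaw": 60},
  {"tx": -4.5,"ty": -1.5,"tz": 0,"wx": 0,"wy": 0,"wz": 24,"jaw": 60},
  {"tx": -5.6,"ty": -1.9,"tz": 0,"wx": 0,"wy": 0,"wz": 30,"jaw": 60},
])

```text
clock: 2.73
tcp_pos: [0.3388, 0.2999, 0.2403]
ee_rot: [0.659, 0.752, 0.0, 0.0]
wrist_force: [-0.5, 0.9, -0.0]
grip_width: 0.0601
gripper_force: 0.0
```

Emit:
carry_out([
  {"tx": -1.2,"ty": 0.25,"tz": 0,"wx": 0,"wy": 0,"wz": 6,"jaw": 60},
  {"tx": -2.4,"ty": 0.5,"tz": 0,"wx": 0,"wy": 0,"wz": 12,"jaw": 60},
  {"tx": -3.5,"ty": 0.75,"tz": 0,"wx": 0,"wy": 0,"wz": 18,"jaw": 60},
  {"tx": -4.7,"ty": 1.0,"tz": 0,"wx": 0,"wy": 0,"wz": 24,"jaw": 60},
  {"tx": -5.8,"ty": 1.2,"tz": 0,"wx": 0,"wy": 0,"wz": 30,"jaw": 60},
])

```text
clock: 3.15
tcp_pos: [0.3885, 0.1604, 0.2404]
ee_rot: [0.831, 0.556, 0.001, 0.0]
wrist_force: [0.7, -0.2, 0.4]
grip_width: 0.0601
gripper_force: 0.0
```

Emit:
carry_out([
  {"tx": -0.9,"ty": 0.8,"tz": 0,"wx": 0,"wy": 0,"wz": 6,"jaw": 60},
  {"tx": -1.8,"ty": 1.6,"tz": 0,"wx": 0,"wy": 0,"wz": 12,"jaw": 60},
  {"tx": -2.7,"ty": 2.4,"tz": 0,"wx": 0,"wy": 0,"wz": 18,"jaw": 60},
  {"tx": -3.6,"ty": 3.2,"tz": 0,"wx": 0,"wy": 0,"wz": 24,"jaw": 60},
  {"tx": -4.4,"ty": 4.0,"tz": 0,"wx": 0,"wy": 0,"wz": 30,"jaw": 60},
])

```text
clock: 3.57
tcp_pos: [0.4394, 0.0206, 0.2403]
ee_rot: [0.947, 0.322, 0.0, -0.0]
wrist_force: [0.3, -0.2, 0.5]
grip_width: 0.06
gripper_force: 0.0
```

Emit:
carry_out([
  {"tx": -0.5,"ty": 1.0,"tz": 0,"wx": 0,"wy": 0,"wz": 6,"jaw": 60},
  {"tx": -1.0,"ty": 2.0,"tz": 0,"wx": 0,"wy": 0,"wz": 12,"jaw": 60},
  {"tx": -1.5,"ty": 3.0,"tz": 0,"wx": 0,"wy": 0,"wz": 18,"jaw": 60},
  {"tx": -1.8,"ty": 3.9,"tz": 0,"wx": 0,"wy": 0,"wz": 24,"jaw": 60},
  {"tx": -2.0,"ty": 4.5,"tz": 0,"wx": 0,"wy": 0,"wz": 28,"jaw": 60},
])

```text
clock: 3.98
tcp_pos: [0.4694, -0.1001, 0.2404]
ee_rot: [0.997, 0.083, 0.001, 0.001]
wrist_force: [0.4, -0.8, -0.4]
grip_width: 0.0601
gripper_force: 0.0
```

Run:
```python
from h import *
st()
c=read_camera('wrist'); save('w2.png',c['frame']); print(c['fov_y'],np.round(-np.array(c['R']).T@c['t'],3))
for t,z in [('end_stop',.012),('offcut',.041),('lock_ring',.073),('thumbwheel',.055)]:
    for d in outline_of(t,'wrist')[:2]: print(t,round(d['p'],2),d['box'],rect(c,d['region'],z))
```

```text
t 3.9833 tcp [ 0.4694 -0.1001  0.2404] q [-0.195  0.532  0.484  2.002 -0.377  0.693 -0.88 ] F [ 0.4 -0.8 -0.4] w 0.06012892834527016
[[0.986, 0.164, 0.002], [0.164, -0.986, -0.001], [0.001, 0.002, -1.0]]
69.680838343771 [ 0.55  -0.086  0.383]
end_stop 0.64 [227.3, 106.9, 474.5, 196.3] (array([ 496. , -134.3]), array([111.3, 314.5]), 11.3)
offcut 0.7 [136.8, 59.5, 201.0, 105.5] (array([543.4,  86.1]), array([62. , 27.2]), 64.1)
offcut 0.66 [351.7, 146.5, 392.6, 171.8] (array([ 497.8, -153.3]), array([30.2, 49.8]), 9.5)
lock_ring 0.62 [422.2, 138.2, 473.5, 179.8] (array([ 517.5, -231. ]), array([44.1, 51.8]), 16.6)
thumbwheel 0.6 [350.8, 147.2, 392.4, 170.5] (array([ 499.8, -150.1]), array([28.9, 49. ]), 9.5)
thumbwheel 0.51 [0.0, 0.0, 84.0, 217.3] (array([486.2, 217.6]), array([ 81.2, 256.1]), 80.1)
```

View pics/w2.png

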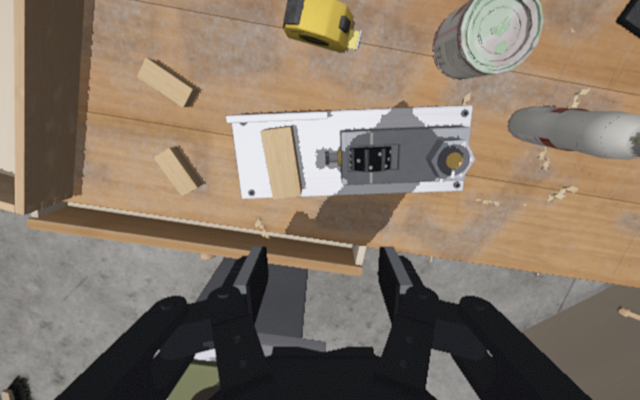

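The wrist view shows the bed between about (228,118) and (471,107) along the top, and (243,198) to (463,190) along the bottom. The offcut is at (282,162), the wheel at (371,157) and the ring at (453,159), with the tin and bottle to the upper right. Next I'll measure the offcut by colour and fit the plate.

Run:
```python
from h import *
c=read_camera('wrist'); im=c['frame']
for n,u,v,z in [('pTR',471,107,.012),('pBR',463,190,.012),('pBL',243,198,.012),('fenceTL',228,117,.046),('ring',453,159,.073),('wheel',371,157,.055),('oTL',263,129,.041),('oTR',292,126,.041),('oBR',301,193,.041),('oBL',273,198,.041)]:
    print(n,np.round(at(c,u,v,z)*1000,0)[:2])
hsv=cv2.cvtColor(im,cv2.COLOR_RGB2HSV); m=np.zeros(im.shape[:2],np.uint8)
k=(hsv[...,1]>60); m[122:203,255:306]=k[122:203,255:306]; print(m.sum(),rect(c,m,.041))
g=im.copy();
# fit plate polygon: white, low sat
w=((hsv[...,1]<40)&(hsv[...,2]>195)).astype(np.uint8); q=np.zeros_like(w); q[100:210,220:480]=w[100:210,220:480]; print(rect(c,cv2.morphologyEx(q,cv2.MORPH_CLOSE,np.ones((9,9))),.012))
E0=np.array([503,-193]);
def es(a,E0):
    X=np.array([np.cos(np.radians(a)),np.sin(np.radians(a))]); Y=np.array([-X[1],X[0]])
    return lambda x,y,z:np.r_[E0+x*X+y*Y,z]/1000
F=es(101,E0)
for P in [[(-90,-55,12),(-90,55,12),(210,55,12),(210,-55,12)],[(-75,-32,45),(75,-32,45),(75,32,45),(-75,32,45)],[(-45+24*np.cos(t),24*np.sin(t),73) for t in np.arange(6)*np.pi/3],[(127,-43,41),(163,-43,41),(163,42,41),(127,42,41)]]:
    p=proj(c,[F(*v) for v in P]); cv2.polylines(g,[np.round(p*8).astype(int)],True,(255,0,0),1,cv2.LINE_AA,3)
save('w3.png',g[95:210,215:485],2.9)
```

```text
pTR [ 576. -261.]
pBR [ 473. -286.]
pBL [410.   4.]
fenceTL [516.  21.]
ring [ 517. -230.]
wheel [ 501. -146.]
oTL [509. -18.]
oTR [518. -51.]
oBR [440. -73.]
oBL [427. -40.]
2383 (array([469.3, -40.8]), array([92.8, 63. ]), 10.1)
(array([483.7, -79.4]), array([109. , 200.3]), 11.9)
```

View pics/w3.png

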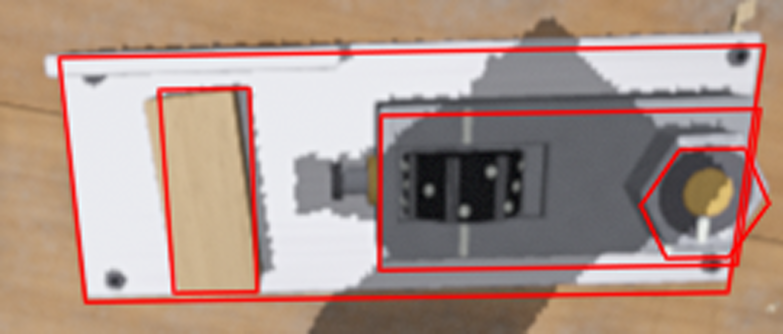

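The overlay fit is within a few mm. The offcut is centred at about (0.473, -0.046) with its long side at roughly 15°. Its measured size of 34x82 mm matches the large block, and the rod head is about 25 mm away. I'm approaching with the jaw at 50.

Run:
```python
from h import *
c=read_camera('wrist'); U=lambda x,y:(215+x/2.9,95+y/2.9)
o=np.array([at(c,*U(*p),.041)[:2] for p in [(148,98),(236,90),(258,290),(172,292)]])*1000
print(o.round(),o.mean(0),np.degrees(np.arctan2(*(o[:2].mean(0)-o[2:].mean(0))[::-1])))
from scipy.optimize import least_squares
L=[((-90,-55,12),(768,38)),((-90,55,12),(727,291)),((210,55,12),(86,302)),((210,-55,46),(47,58)),((75,-32,45),(378,103)),((75,32,45),(381,266))]
W=np.array([at(c,*U(*p),l[2]/1000)[:2]*1000 for l,p in L]); M=np.array([l[:2] for l,_ in L])
def r(v): C,S=np.cos(v[2]),np.sin(v[2]); return ((M@np.array([[C,S],[-S,C]])+v[:2])-W).ravel()
s=least_squares(r,[503,-193,1.76]); print(s.x[:2],np.degrees(s.x[2]),s.fun.reshape(-1,2).round(1).tolist())
plan([(.473,-.046,.13,-75.5),(.473,-.046,.018,-75.5)])
```

```text
[[510. -21.]
 [519. -55.]
 [438. -77.]
 [431. -41.]] [474.28974244 -48.43035028] 14.359418698032506
[ 504.7125707  -193.92807482] 101.06048335154227 [[-1.1, -0.0], [1.6, -1.1], [1.9, -0.4], [-0.1, 4.4], [-2.5, -2.6], [0.1, -0.3]]
t [ 0.53 -1.92  4.4 ] w [-0.1  0.  -4.4]
t [0.   0.   4.48] w [0. 0. 0.]
```

Emit:
carry_out([
  {"tx": 0.5,"ty": -1.0,"tz": 1.0,"wx": 0,"wy": 0,"wz": -4,"jaw": 50},
  {"tx": 0.55,"ty": -1.88,"tz": 2.0,"wx": 0,"wy": 0,"wz": -4,"jaw": 50},
  {"tx": 0.55,"ty": -1.88,"tz": 3.0,"wx": 0,"wy": 0,"wz": -4,"jaw": 50},
  {"tx": 0.55,"ty": -1.88,"tz": 4.0,"wx": 0,"wy": 0,"wz": -4,"jaw": 50},
  {"tx": 0.55,"ty": -1.88,"tz": 4.4,"wx": 0,"wy": 0,"wz": -4,"jaw": 50},
])

```text
clock: 4.75
tcp_pos: [0.4726, -0.0464, 0.1276]
ee_rot: [0.992, 0.123, -0.002, -0.001]
wrist_force: [0.0, -0.1, -0.3]
grip_width: 0.0499
gripper_force: 0.0
```

Emit:
carry_out([
  {"tx": 0,"ty": 0,"tz": 1.0,"wx": 0,"wy": 0,"wz": 0,"jaw": 50},
  {"tx": 0,"ty": 0,"tz": 2.0,"wx": 0,"wy": 0,"wz": 0,"jaw": 50},
  {"tx": 0,"ty": 0,"tz": 3.0,"wx": 0,"wy": 0,"wz": 0,"jaw": 50},
  {"tx": 0,"ty": 0,"tz": 4.0,"wx": 0,"wy": 0,"wz": 0,"jaw": 50},
  {"tx": 0,"ty": 0,"tz": 4.4,"wx": 0,"wy": 0,"wz": 0,"jaw": 50},
])

```text
clock: 5.17
tcp_pos: [0.4731, -0.0472, 0.0178]
ee_rot: [0.993, 0.122, -0.001, -0.001]
wrist_force: [0.0, 0.7, -0.1]
grip_width: 0.0499
gripper_force: 0.0
```

Emit:
carry_out([
  {"tx": 0,"ty": 0,"tz": 0,"wx": 0,"wy": 0,"wz": 0,"jaw": 30},
  {"tx": 0,"ty": 0,"tz": 0,"wx": 0,"wy": 0,"wz": 0,"jaw": 20},
  {"tx": 0,"ty": 0,"tz": 0,"wx": 0,"wy": 0,"wz": 0,"jaw": 20},
  {"tx": 0,"ty": 0,"tz": 0,"wx": 0,"wy": 0,"wz": 0,"jaw": 20},
  {"tx": 0,"ty": 0,"tz": 0,"wx": 0,"wy": 0,"wz": 0,"jaw": 20},
])

```text
clock: 5.58
tcp_pos: [0.4749, -0.0485, 0.0211]
ee_rot: [0.993, 0.121, 0.001, 0.0]
wrist_force: [0.4, -0.1, -0.6]
grip_width: 0.0349
gripper_force: 60.9
```

Run:
```python
from h import *
st()
plan([(.474,-.047,.15,-76),(.50,.12,.17,-76),(.52,.285,.17,-76),(.52,.285,.075,-76)])
```

```text
t 5.5833 tcp [ 0.4749 -0.0485  0.0211] q [-0.043  0.903  0.078  2.147 -0.597  0.109 -0.728] F [ 0.4 -0.1 -0.6] w 0.034924114493181294
[[0.971, 0.241, 0.002], [0.241, -0.971, -0.0], [0.002, 0.001, -1.0]]
t [-0.01 -0.06 -5.16] w [ 0.  -0.1 -0.1]
t [ 2.63 -6.23 -0.8 ] w [0. 0. 0.]
t [ 2.37 -6.21  0.  ] w [0. 0. 0.]
t [0.  0.  3.8] w [0. 0. 0.]
```

Emit:
carry_out([
  {"tx": 0,"ty": 0,"tz": -0.8,"wx": 0,"wy": 0,"wz": 0,"jaw": 20},
  {"tx": 0,"ty": 0,"tz": -2.0,"wx": 0,"wy": 0,"wz": 0,"jaw": 20},
  {"tx": 0,"ty": 0,"tz": -3.2,"wx": 0,"wy": 0,"wz": 0,"jaw": 20},
  {"tx": 0,"ty": 0,"tz": -4.4,"wx": 0,"wy": 0,"wz": 0,"jaw": 20},
  {"tx": 0,"ty": 0,"tz": -5.2,"wx": 0,"wy": 0,"wz": 0,"jaw": 20},
])

```text
clock: 6.0
tcp_pos: [0.4748, -0.0486, 0.1531]
ee_rot: [0.993, 0.121, 0.002, 0.0]
wrist_force: [0.7, -0.6, -1.3]
grip_width: 0.0351
gripper_force: 60.9
```

Emit:
carry_out([
  {"tx": 0.4,"ty": -0.8,"tz": -0.2,"wx": 0,"wy": 0,"wz": 0,"jaw": 20},
  {"tx": 0.9,"ty": -2.0,"tz": -0.4,"wx": 0,"wy": 0,"wz": 0,"jaw": 20},
  {"tx": 1.5,"ty": -3.4,"tz": -0.6,"wx": 0,"wy": 0,"wz": 0,"jaw": 20},
  {"tx": 2.0,"ty": -4.8,"tz": -0.8,"wx": 0,"wy": 0,"wz": 0,"jaw": 20},
  {"tx": 2.6,"ty": -6.2,"tz": -0.8,"wx": 0,"wy": 0,"wz": 0,"jaw": 20},
])

```text
clock: 6.42
tcp_pos: [0.5001, 0.1193, 0.1717]
ee_rot: [0.993, 0.121, 0.001, -0.0]
wrist_force: [0.9, 0.5, -0.7]
grip_width: 0.0354
gripper_force: 60.9
```

Emit:
carry_out([
  {"tx": 0.5,"ty": -1.4,"tz": 0,"wx": 0,"wy": 0,"wz": 0,"jaw": 20},
  {"tx": 1.1,"ty": -2.8,"tz": 0,"wx": 0,"wy": 0,"wz": 0,"jaw": 20},
  {"tx": 1.6,"ty": -4.2,"tz": 0,"wx": 0,"wy": 0,"wz": 0,"jaw": 20},
  {"tx": 2.1,"ty": -5.4,"tz": 0,"wx": 0,"wy": 0,"wz": 0,"jaw": 20},
  {"tx": 2.4,"ty": -6.2,"tz": 0,"wx": 0,"wy": 0,"wz": 0,"jaw": 20},
])

```text
clock: 6.83
tcp_pos: [0.5204, 0.2876, 0.1705]
ee_rot: [0.992, 0.123, 0.0, -0.001]
wrist_force: [-0.5, 0.2, -1.4]
grip_width: 0.035
gripper_force: 60.9
```

Run:
```python
from h import *
st()
c=read_camera('top'); save('t2.png',c['frame'][150:290,150:330],4)
print([(round(d['p'],2),d['box'],rect(c,d['region'],.07)) for d in outline_of('tray','top')][:2])
```

```text
t 6.8333 tcp [0.5204 0.2876 0.1705] q [-0.865  0.785  0.516  1.744 -0.538  0.755 -1.398] F [-0.5  0.2 -1.4] w 0.03498255027062971
[[0.969, 0.245, 0.001], [0.245, -0.969, 0.003], [0.001, -0.003, -1.0]]
[(0.96, [195.6, 168.8, 255.5, 270.3], (array([530.4, 301.2]), array([200.9, 305.5]), 83.7)), (0.66, [311.5, 206.5, 405.8, 253.5], (array([ 491. , -127.2]), array([110. , 289.5]), 11.6))]
```

View pics/t2.png

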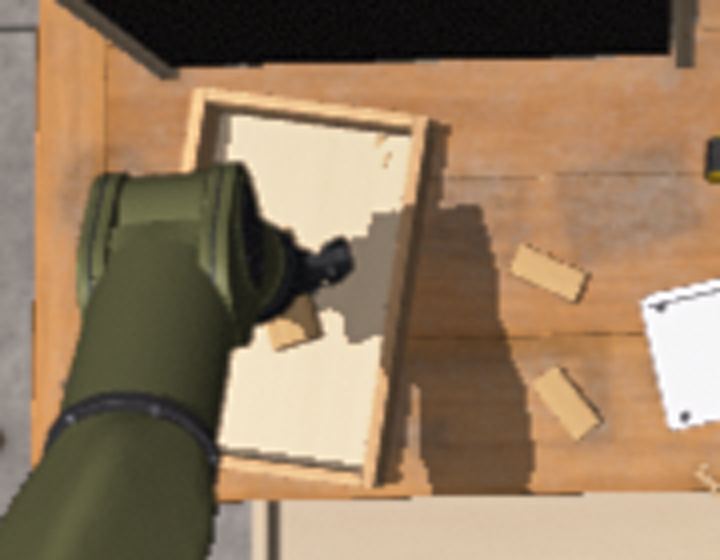

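The tray's centre is about (0.53, 0.30), with its long side along world x, and the held offcut at crop (295,325) is well inside it. I'm lowering and releasing.

Emit:
carry_out([
  {"tx": 0.1,"ty": -0.3,"tz": 1.3,"wx": 0,"wy": 0,"wz": 0,"jaw": 20},
  {"tx": 0.1,"ty": -0.5,"tz": 2.7,"wx": 0,"wy": 0,"wz": 0,"jaw": 20},
  {"tx": 0.1,"ty": -0.5,"tz": 4.1,"wx": 0,"wy": 0,"wz": 0,"jaw": 20},
  {"tx": 0.1,"ty": -0.5,"tz": 5.3,"wx": 0,"wy": 0,"wz": 0,"jaw": 20},
  {"tx": 0.1,"ty": -0.5,"tz": 5.95,"wx": 0,"wy": 0,"wz": 0,"jaw": 20},
])

```text
clock: 7.35
tcp_pos: [0.5184, 0.2934, 0.0186]
ee_rot: [0.993, 0.121, -0.002, 0.001]
wrist_force: [-0.0, -0.1, -1.0]
grip_width: 0.0351
gripper_force: 60.9
```

Emit:
carry_out([
  {"tx": 0,"ty": 0,"tz": 0,"wx": 0,"wy": 0,"wz": 0,"jaw": 20},
  {"tx": 0,"ty": 0,"tz": 0,"wx": 0,"wy": 0,"wz": 0,"jaw": 40},
  {"tx": 0,"ty": 0,"tz": 0,"wx": 0,"wy": 0,"wz": 0,"jaw": 60},
  {"tx": 0,"ty": 0,"tz": 0,"wx": 0,"wy": 0,"wz": 0,"jaw": 60},
  {"tx": 0,"ty": 0,"tz": 0,"wx": 0,"wy": 0,"wz": 0,"jaw": 60},
])

```text
clock: 7.77
tcp_pos: [0.5216, 0.2955, 0.0231]
ee_rot: [0.993, 0.121, 0.001, -0.001]
wrist_force: [0.1, 0.2, 0.5]
grip_width: 0.0602
gripper_force: 0.0
```

Emit:
carry_out([
  {"tx": 0,"ty": 0,"tz": -1.0,"wx": 0,"wy": 0,"wz": 0,"jaw": 60},
  {"tx": 0,"ty": 0,"tz": -2.4,"wx": 0,"wy": 0,"wz": 0,"jaw": 60},
  {"tx": 0,"ty": 0,"tz": -3.8,"wx": 0,"wy": 0,"wz": 0,"jaw": 60},
  {"tx": 0,"ty": 0,"tz": -5.2,"wx": 0,"wy": 0,"wz": 0,"jaw": 60},
  {"tx": 0,"ty": 0,"tz": -6.6,"wx": 0,"wy": 0,"wz": 0,"jaw": 60},
])

```text
clock: 8.18
tcp_pos: [0.5205, 0.295, 0.189]
ee_rot: [0.993, 0.121, 0.001, -0.0]
wrist_force: [-0.2, 1.0, -1.0]
grip_width: 0.0597
gripper_force: 0.0
```

Run:
```python
from h import *
st()
c=read_camera('top')
print([(round(d['p'],2),d['box'],rect(c,d['region'],.037)) for d in outline_of('offcut','top')])
plan([(.47,.14,.20,-58),(.44,-.0,.20,-38),(.42,-.10,.20,-17),(.415,-.19,.20,6)])
```

```text
t 8.1833 tcp [0.5205 0.295  0.189 ] q [-0.891  0.769  0.546  1.717 -0.526  0.805 -1.426] F [-0.2  1.  -1. ] w 0.059727580722012
[[0.971, 0.24, 0.001], [0.24, -0.971, 0.001], [0.001, -0.0, -1.0]]
[(0.7, [220.3, 220.7, 236.9, 238.4], (array([504.6, 287.3]), array([58. , 39.9]), 18.3)), (0.48, [286.5, 241.1, 300.9, 260.0], (array([432. ,  86.6]), array([61.4, 27.7]), 35.9))]
t [-3.61  5.54 -0.33] w [ -0.   -0.7 -18.1]
t [-3.99  4.11  0.  ] w [  0.   0. -20.]
t [-3.64  1.83  0.  ] w [  0.   0. -21.]
t [-3.5   0.86  0.  ] w [  0.   0. -23.]
```

Run:
```python
from h import *
plan([(.51,.165,.20,-47),(.50,.035,.20,-18),(.49,-.09,.20,11)])
```

```text
t [-1.82  4.95 -0.31] w [  0.   -0.7 -29.1]
t [-3.84  3.53  0.  ] w [  0.   0. -29.]
t [-4.88  1.16  0.  ] w [  0.   0. -29.]
```

Emit:
carry_out([
  {"tx": -0.4,"ty": 1.0,"tz": -0.1,"wx": 0,"wy": 0,"wz": -5.8,"jaw": 60},
  {"tx": -0.8,"ty": 2.0,"tz": -0.2,"wx": 0,"wy": 0,"wz": -11.6,"jaw": 60},
  {"tx": -1.2,"ty": 3.0,"tz": -0.3,"wx": 0,"wy": 0,"wz": -17.4,"jaw": 60},
  {"tx": -1.5,"ty": 4.0,"tz": -0.3,"wx": 0,"wy": 0,"wz": -23.2,"jaw": 60},
  {"tx": -1.8,"ty": 4.95,"tz": -0.3,"wx": 0,"wy": 0,"wz": -29,"jaw": 60},
])

```text
clock: 8.7
tcp_pos: [0.5062, 0.1628, 0.1944]
ee_rot: [0.93, 0.368, 0.001, 0.0]
wrist_force: [0.6, -1.0, 0.3]
grip_width: 0.0602
gripper_force: 0.0
```

Emit:
carry_out([
  {"tx": -0.8,"ty": 0.7,"tz": 0,"wx": 0,"wy": 0,"wz": -5.8,"jaw": 60},
  {"tx": -1.6,"ty": 1.4,"tz": 0,"wx": 0,"wy": 0,"wz": -11.6,"jaw": 60},
  {"tx": -2.3,"ty": 2.1,"tz": 0,"wx": 0,"wy": 0,"wz": -17.4,"jaw": 60},
  {"tx": -3.1,"ty": 2.8,"tz": 0,"wx": 0,"wy": 0,"wz": -23.2,"jaw": 60},
  {"tx": -3.84,"ty": 3.53,"tz": 0,"wx": 0,"wy": 0,"wz": -29,"jaw": 60},
])

```text
clock: 9.12
tcp_pos: [0.4958, 0.0329, 0.1942]
ee_rot: [0.808, 0.589, 0.0, 0.0]
wrist_force: [1.1, -0.3, -0.5]
grip_width: 0.0604
gripper_force: 0.0
```

Emit:
carry_out([
  {"tx": -1.0,"ty": 0.25,"tz": 0,"wx": 0,"wy": 0,"wz": -5.8,"jaw": 60},
  {"tx": -2.0,"ty": 0.5,"tz": 0,"wx": 0,"wy": 0,"wz": -11.6,"jaw": 60},
  {"tx": -3.0,"ty": 0.7,"tz": 0,"wx": 0,"wy": 0,"wz": -17.4,"jaw": 60},
  {"tx": -4.0,"ty": 0.95,"tz": 0,"wx": 0,"wy": 0,"wz": -23.2,"jaw": 60},
  {"tx": -4.88,"ty": 1.16,"tz": 0,"wx": 0,"wy": 0,"wz": -29,"jaw": 60},
])

```text
clock: 9.53
tcp_pos: [0.4855, -0.0928, 0.1942]
ee_rot: [0.635, 0.772, -0.0, 0.0]
wrist_force: [0.2, -0.8, 0.2]
grip_width: 0.0598
gripper_force: 0.0
```

Run:
```python
from h import *
st()
c=read_camera('wrist'); g=c['frame'].copy()
for t,z in [('lock_ring',.073),('thumbwheel',.055),('end_stop',.012)]:
    for d in outline_of(t,'wrist')[:1]: print(t,round(d['p'],2),d['box'],rect(c,d['region'],z))
def es(a,E0):
    X=np.array([np.cos(np.radians(a)),np.sin(np.radians(a))]); Y=np.array([-X[1],X[0]])
    return lambda x,y,z:np.r_[E0+x*X+y*Y,z]/1000
F=es(101,np.array([505,-194]))
for P in [[(-90,-55,12),(-90,55,12),(210,55,12),(210,-55,12)],[(-75,-32,45),(75,-32,45),(75,32,45),(-75,32,45)],[(-45+24.2*np.cos(t),24.2*np.sin(t),73) for t in np.arange(6)*np.pi/3],[(90,-55,46),(205,-55,46),(205,-47,46),(90,-47,46)]]:
    p=proj(c,[F(*v) for v in P]); cv2.polylines(g,[np.round(p*8).astype(int)],True,(255,0,0),1,cv2.LINE_AA,3)
save('w4.png',g,1.25)
```

```text
t 9.5333 tcp [ 0.4855 -0.0928  0.1942] q [ 0.097  0.577 -0.003  2.     0.004  0.564  0.285] F [ 0.2 -0.8  0.2] w 0.059785411921930286
[[-0.193, 0.981, 0.001], [0.981, 0.193, -0.001], [-0.001, 0.001, -1.0]]
lock_ring 0.86 [303.7, 288.5, 344.3, 336.0] (array([ 514.1, -228.3]), array([41.1, 59.4]), 12.4)
thumbwheel 0.58 [311.3, 215.7, 338.3, 256.4] (array([ 498. , -145.8]), array([26.5, 49.1]), 12.2)
end_stop 0.73 [273.9, 74.9, 382.0, 335.2] (array([ 501.1, -149.1]), array([116.6, 335.5]), 11.7)
```

View pics/w4.png

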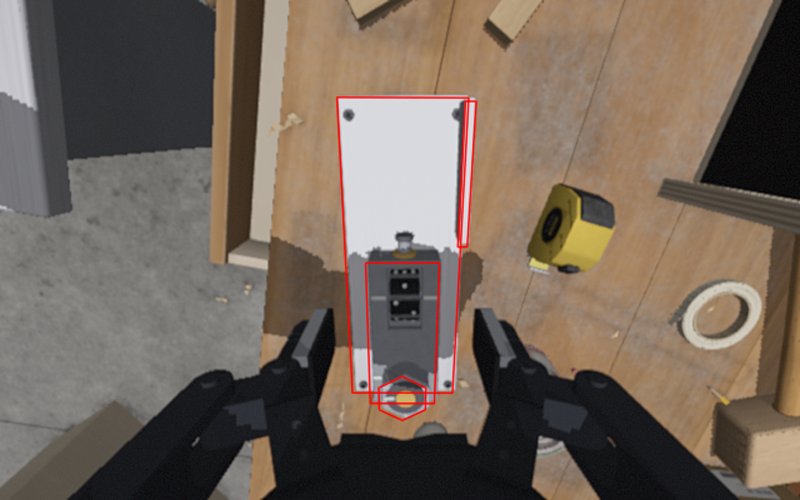

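The overlay fits: the ring is at about (0.5136, -0.238), drawn at pixel (403,398), with its flats along ±y and the white line towards the left (+y side), so it is tight. The gripper's yaw is already aligned, so I'm moving over the ring.

Run:
```python
from h import *
c=read_camera('scene')
print('bottle base',at(c,455,286,0).round(3),at(c,448,282,0).round(3),'tin base', at(c,424,248,0).round(3))
plan([(.5136,-.238,.16,11),(.5136,-.238,.047,11)])
```

```text
bottle base [ 0.559 -0.369  0.   ] [ 0.56  -0.352  0.   ] tin base [ 0.617 -0.267  0.   ]
t [-6.02 -0.03  1.36] w [ 0.  -0.  -0.1]
t [0.   0.   4.52] w [0. 0. 0.]
```

Emit:
carry_out([
  {"tx": -1.2,"ty": 0,"tz": 0.2,"wx": 0,"wy": 0,"wz": 0,"jaw": 60},
  {"tx": -2.6,"ty": 0,"tz": 0.5,"wx": 0,"wy": 0,"wz": 0,"jaw": 60},
  {"tx": -4.0,"ty": 0,"tz": 0.8,"wx": 0,"wy": 0,"wz": 0,"jaw": 60},
  {"tx": -5.2,"ty": 0,"tz": 1.1,"wx": 0,"wy": 0,"wz": 0,"jaw": 60},
  {"tx": -6.02,"ty": 0,"tz": 1.36,"wx": 0,"wy": 0,"wz": 0,"jaw": 60},
])

```text
clock: 10.2
tcp_pos: [0.5153, -0.2405, 0.1594]
ee_rot: [0.637, 0.771, -0.0, 0.001]
wrist_force: [0.8, 0.3, 0.9]
grip_width: 0.06
gripper_force: 0.0
```

Emit:
carry_out([
  {"tx": 0,"ty": 0,"tz": 0.9,"wx": 0,"wy": 0,"wz": 0,"jaw": 60},
  {"tx": 0,"ty": 0,"tz": 1.8,"wx": 0,"wy": 0,"wz": 0,"jaw": 60},
  {"tx": 0,"ty": 0,"tz": 2.7,"wx": 0,"wy": 0,"wz": 0,"jaw": 60},
  {"tx": 0,"ty": 0,"tz": 3.6,"wx": 0,"wy": 0,"wz": 0,"jaw": 60},
  {"tx": 0,"ty": 0,"tz": 4.4,"wx": 0,"wy": 0,"wz": 0,"jaw": 60},
])

```text
clock: 10.62
tcp_pos: [0.5151, -0.2363, 0.0485]
ee_rot: [0.636, 0.772, 0.0, -0.0]
wrist_force: [0.3, 0.1, 0.9]
grip_width: 0.0598
gripper_force: 0.0
```

Emit:
carry_out([
  {"tx": 0,"ty": 0,"tz": 0,"wx": 0,"wy": 0,"wz": 0,"jaw": 50},
  {"tx": 0,"ty": 0,"tz": 0,"wx": 0,"wy": 0,"wz": 0,"jaw": 44},
  {"tx": 0,"ty": 0,"tz": 0,"wx": 0,"wy": 0,"wz": 0,"jaw": 30},
  {"tx": 0,"ty": 0,"tz": 0,"wx": 0,"wy": 0,"wz": 0,"jaw": 30},
  {"tx": 0,"ty": 0,"tz": 0,"wx": 0,"wy": 0,"wz": 0,"jaw": 30},
])

```text
clock: 11.03
tcp_pos: [0.5156, -0.2367, 0.0501]
ee_rot: [0.636, 0.772, 0.001, 0.0]
wrist_force: [3.1, 4.2, -9.9]
grip_width: 0.0409
gripper_force: 63.2
```

Run:
```python
from h import *
s=st(); print(s['torque'],s['gripper_force'])
```

```text
t 11.0333 tcp [ 0.5156 -0.2367  0.0501] q [ 0.366  0.885 -0.026  1.872  0.048  0.384  0.497] F [ 3.1  4.2 -9.9] w 0.04085934775557151
[[-0.191, 0.982, 0.002], [0.982, 0.191, 0.002], [0.001, 0.002, -1.0]]
[ 0.89389571 -0.54783603  0.17981504] 63.22949767112732
```

The ring is gripped at 41 mm with small forces. I'm turning it anticlockwise, which is negative wz with the tool pointing down.

Emit:
carry_out([
  {"tx": 0,"ty": 0,"tz": 0,"wx": 0,"wy": 0,"wz": -5.2,"jaw": 30},
  {"tx": 0,"ty": 0,"tz": 0,"wx": 0,"wy": 0,"wz": -10.4,"jaw": 30},
  {"tx": 0,"ty": 0,"tz": 0,"wx": 0,"wy": 0,"wz": -15.6,"jaw": 30},
  {"tx": 0,"ty": 0,"tz": 0,"wx": 0,"wy": 0,"wz": -20.8,"jaw": 30},
  {"tx": 0,"ty": 0,"tz": 0,"wx": 0,"wy": 0,"wz": -26,"jaw": 30},
])

```text
clock: 11.45
tcp_pos: [0.5156, -0.2368, 0.0502]
ee_rot: [0.445, 0.896, 0.001, 0.001]
wrist_force: [3.0, 6.1, -11.2]
grip_width: 0.041
gripper_force: 63.1
```

Run:
```python
from h import *
s=st(); print(s['torque'],s['gripper_force'])
```

```text
t 11.45 tcp [ 0.5156 -0.2368  0.0502] q [ 0.423  0.885 -0.124  1.869  0.241  0.4    0.771] F [  3.    6.1 -11.2] w 0.040957592590158375
[[-0.605, 0.797, 0.002], [0.797, 0.605, 0.002], [0.0, 0.003, -1.0]]
[ 1.01146204 -0.5980638  -0.11525845] 63.13068151473999
```

Emit:
carry_out([
  {"tx": 0,"ty": 0,"tz": 0,"wx": 0,"wy": 0,"wz": -5.2,"jaw": 30},
  {"tx": 0,"ty": 0,"tz": 0,"wx": 0,"wy": 0,"wz": -10.4,"jaw": 30},
  {"tx": 0,"ty": 0,"tz": 0,"wx": 0,"wy": 0,"wz": -15.6,"jaw": 30},
  {"tx": 0,"ty": 0,"tz": 0,"wx": 0,"wy": 0,"wz": -20.8,"jaw": 30},
  {"tx": 0,"ty": 0,"tz": 0,"wx": 0,"wy": 0,"wz": -26,"jaw": 30},
])

```text
clock: 11.87
tcp_pos: [0.5157, -0.2367, 0.0501]
ee_rot: [0.232, 0.973, 0.001, 0.001]
wrist_force: [4.2, 5.2, -11.0]
grip_width: 0.0403
gripper_force: 63.1
```

Emit:
carry_out([
  {"tx": 0,"ty": 0,"tz": 0,"wx": 0,"wy": 0,"wz": -5.2,"jaw": 30},
  {"tx": 0,"ty": 0,"tz": 0,"wx": 0,"wy": 0,"wz": -10.4,"jaw": 30},
  {"tx": 0,"ty": 0,"tz": 0,"wx": 0,"wy": 0,"wz": -15.6,"jaw": 30},
  {"tx": 0,"ty": 0,"tz": 0,"wx": 0,"wy": 0,"wz": -20.8,"jaw": 30},
  {"tx": 0,"ty": 0,"tz": 0,"wx": 0,"wy": 0,"wz": -26,"jaw": 30},
])

```text
clock: 12.28
tcp_pos: [0.5157, -0.2367, 0.0501]
ee_rot: [0.007, 1.0, 0.001, 0.001]
wrist_force: [2.3, 5.1, -10.3]
grip_width: 0.0409
gripper_force: 62.9
```

Emit:
carry_out([
  {"tx": 0,"ty": 0,"tz": 0,"wx": 0,"wy": 0,"wz": 0,"jaw": 30},
  {"tx": 0,"ty": 0,"tz": 0,"wx": 0,"wy": 0,"wz": 0,"jaw": 45},
  {"tx": 0,"ty": 0,"tz": 0,"wx": 0,"wy": 0,"wz": 0,"jaw": 60},
  {"tx": 0,"ty": 0,"tz": 0,"wx": 0,"wy": 0,"wz": 0,"jaw": 60},
  {"tx": 0,"ty": 0,"tz": 0,"wx": 0,"wy": 0,"wz": 0,"jaw": 60},
])

```text
clock: 12.7
tcp_pos: [0.5144, -0.2402, 0.0506]
ee_rot: [0.01, 1.0, -0.001, 0.0]
wrist_force: [-0.6, 0.2, 0.3]
grip_width: 0.0601
gripper_force: 0.0
```

Emit:
carry_out([
  {"tx": 0,"ty": 0,"tz": -0.5,"wx": 0,"wy": 0,"wz": 0,"jaw": 60},
  {"tx": 0,"ty": 0,"tz": -1.5,"wx": 0,"wy": 0,"wz": 0,"jaw": 60},
  {"tx": 0,"ty": 0,"tz": -2.5,"wx": 0,"wy": 0,"wz": 0,"jaw": 60},
  {"tx": 0,"ty": 0,"tz": -3.5,"wx": 0,"wy": 0,"wz": 0,"jaw": 60},
  {"tx": 0,"ty": 0,"tz": -4.5,"wx": 0,"wy": 0,"wz": 0,"jaw": 60},
])

```text
clock: 13.12
tcp_pos: [0.5139, -0.2395, 0.1638]
ee_rot: [0.01, 1.0, -0.001, -0.0]
wrist_force: [1.4, -0.2, -0.5]
grip_width: 0.0598
gripper_force: 0.0
```

Run:
```python
from h import *
st()
plan([(.49,-.03,.16,85)])
```

```text
t 13.1167 tcp [ 0.5139 -0.2395  0.1638] q [ 0.624  0.734 -0.462  1.802  0.473  0.718  1.452] F [ 1.4 -0.2 -0.5] w 0.059842639376015826
[[-1.0, 0.02, -0.0], [0.02, 1.0, -0.001], [0.0, -0.001, -1.0]]
t [1.13 8.36 0.14] w [-0.1 -0.   3.8]
```

The ring was turned by 78° (about 1.36 rad), then released and left at that angle. While gripped, the TCP settled at (0.5157, -0.2367), so I take that as the true ring centre. I'm turning back 60°, which the hexagon's symmetry allows, shutting the fingers and looking at the wheel.

Emit:
carry_out([
  {"tx": -0.1,"ty": 0.2,"tz": 0,"wx": 0,"wy": 0,"wz": 6,"jaw": 30},
  {"tx": -0.2,"ty": 0.4,"tz": 0,"wx": 0,"wy": 0,"wz": 12,"jaw": 0},
  {"tx": -0.3,"ty": 0.6,"tz": 0,"wx": 0,"wy": 0,"wz": 18,"jaw": 0},
  {"tx": -0.4,"ty": 0.7,"tz": 0,"wx": 0,"wy": 0,"wz": 24,"jaw": 0},
  {"tx": -0.5,"ty": 0.8,"tz": 0,"wx": 0,"wy": 0,"wz": 30,"jaw": 0},
])

```text
clock: 13.53
tcp_pos: [0.5272, -0.2194, 0.1629]
ee_rot: [0.271, 0.963, -0.0, 0.0]
wrist_force: [0.8, 0.9, 0.1]
grip_width: 0.0004
gripper_force: 0.0
```

Emit:
carry_out([
  {"tx": 0,"ty": 0,"tz": 0,"wx": 0,"wy": 0,"wz": 6,"jaw": 0},
  {"tx": 0,"ty": 0,"tz": 0,"wx": 0,"wy": 0,"wz": 12,"jaw": 0},
  {"tx": 0,"ty": 0,"tz": 0,"wx": 0,"wy": 0,"wz": 18,"jaw": 0},
  {"tx": 0,"ty": 0,"tz": 0,"wx": 0,"wy": 0,"wz": 24,"jaw": 0},
  {"tx": 0,"ty": 0,"tz": 0,"wx": 0,"wy": 0,"wz": 30,"jaw": 0},
])

```text
clock: 13.95
tcp_pos: [0.5271, -0.2196, 0.1629]
ee_rot: [0.511, 0.86, -0.0, 0.0]
wrist_force: [-0.2, -0.5, 0.1]
grip_width: -0.0002
gripper_force: 0.0
```

Run:
```python
from h import *
st()
c=read_camera('wrist'); im=c['frame']
X=np.array([-.191,.982]);Y=np.array([-.982,-.191]);O=np.array([.507,-.1925])
def F(x,y,z): return np.r_[O+(x*X+y*Y)/1000,z/1000]
print(proj(c,[F(40,0,61),F(-45,0,73)]).round(0))
# rectified view of the plane z=0.058: es x right, y down; 5 px/mm
xs=[(-75,-35),(85,-35),(85,35),(-75,35)]
src=proj(c,[F(x,y,56) for x,y in xs]).astype(np.float32)
H=cv2.getPerspectiveTransform(src,np.float32([[0,0],[800,0],[800,350],[0,350]]))
save('w5.png',cv2.warpPerspective(im,H,(800,350),flags=cv2.INTER_CUBIC))
```

```text
t 13.95 tcp [ 0.5271 -0.2196  0.1629] q [ 0.407  0.709 -0.158  1.8    0.173  0.645  0.646] F [-0.2 -0.5  0.1] w -0.00024413147044576305
[[-0.478, 0.879, 0.0], [0.879, 0.478, -0.001], [-0.001, -0.0, -1.0]]
[[331. 116.]
 [301. 214.]]
```

View pics/w5.png

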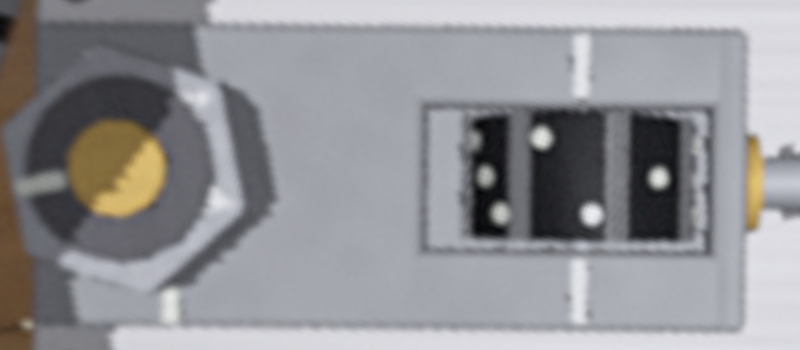

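The rectified view (es x to the right) shows the ring's line turned about 76° round from the housing's mark at (170,305). The wheel has two pips near the index line, face centre at 568 against 580, so its angle is about 0.69. It needs about 2.45 rad, or 61 mm of stroke in total.

Run:
```python
from h import *
plan([(.5015,-.164,.120,11),(.5015,-.164,.069,11)])
```

```text
t [2.44 0.15 1.71] w [ 0.   0.1 17.3]
t [0.   0.   2.04] w [0. 0. 0.]
```

Emit:
carry_out([
  {"tx": 0.7,"ty": 0,"tz": 0.3,"wx": 0,"wy": 0,"wz": 4,"jaw": 0},
  {"tx": 1.4,"ty": 0.1,"tz": 0.7,"wx": 0,"wy": 0,"wz": 8,"jaw": 0},
  {"tx": 2.1,"ty": 0.15,"tz": 1.1,"wx": 0,"wy": 0,"wz": 12,"jaw": 0},
  {"tx": 2.44,"ty": 0.15,"tz": 1.5,"wx": 0,"wy": 0,"wz": 16,"jaw": 0},
  {"tx": 2.44,"ty": 0.15,"tz": 1.71,"wx": 0,"wy": 0,"wz": 17.3,"jaw": 0},
])

```text
clock: 14.42
tcp_pos: [0.4996, -0.1615, 0.119]
ee_rot: [0.631, 0.776, -0.0, -0.001]
wrist_force: [-0.1, -0.5, 0.6]
grip_width: -0.0
gripper_force: 0.0
```

Emit:
carry_out([
  {"tx": 0,"ty": 0,"tz": 0.7,"wx": 0,"wy": 0,"wz": 0,"jaw": 0},
  {"tx": 0,"ty": 0,"tz": 1.4,"wx": 0,"wy": 0,"wz": 0,"jaw": 0},
  {"tx": 0,"ty": 0,"tz": 1.8,"wx": 0,"wy": 0,"wz": 0,"jaw": 0},
  {"tx": 0,"ty": 0,"tz": 2.04,"wx": 0,"wy": 0,"wz": 0,"jaw": 0},
  {"tx": 0,"ty": 0,"tz": 2.04,"wx": 0,"wy": 0,"wz": 0,"jaw": 0},
])

```text
clock: 14.83
tcp_pos: [0.5007, -0.1642, 0.0677]
ee_rot: [0.632, 0.775, -0.0, -0.001]
wrist_force: [0.6, 0.2, 0.5]
grip_width: -0.0003
gripper_force: 0.0
```

Run:
```python
from h import *
st()
plan([(.5015,-.164,.059,11),(.4975,-.143,.059,11)])
```

```text
t 14.8333 tcp [ 0.5007 -0.1642  0.0677] q [ 0.253  0.827 -0.039  1.987  0.089  0.331  0.344] F [0.6 0.2 0.5] w -0.00033401386565473195
[[-0.201, 0.98, -0.001], [0.98, 0.201, 0.0], [0.0, -0.001, -1.0]]
t [0.   0.03 0.35] w [-0.1 -0.   0.6]
t [0.86 0.   0.  ] w [0. 0. 0.]
```

Lowering 9 mm and holding, to read the press force.

Emit:
carry_out([
  {"tx": 0,"ty": 0,"tz": 0.15,"wx": 0,"wy": 0,"wz": 0,"jaw": 0},
  {"tx": 0,"ty": 0,"tz": 0.25,"wx": 0,"wy": 0,"wz": 0,"jaw": 0},
  {"tx": 0,"ty": 0,"tz": 0.36,"wx": 0,"wy": 0,"wz": 0,"jaw": 0},
  {"tx": 0,"ty": 0,"tz": 0.36,"wx": 0,"wy": 0,"wz": 0,"jaw": 0},
  {"tx": 0,"ty": 0,"tz": 0.36,"wx": 0,"wy": 0,"wz": 0,"jaw": 0},
])

```text
clock: 15.25
tcp_pos: [0.5016, -0.1639, 0.06]
ee_rot: [0.632, 0.775, 0.0, 0.001]
wrist_force: [0.1, -1.1, 2.9]
grip_width: -0.0003
gripper_force: 1.4
```

Emit:
carry_out([
  {"tx": 0,"ty": 0,"tz": 0.08,"wx": 0,"wy": 0,"wz": 0,"jaw": 0},
  {"tx": 0,"ty": 0,"tz": 0.16,"wx": 0,"wy": 0,"wz": 0,"jaw": 0},
  {"tx": 0,"ty": 0,"tz": 0.16,"wx": 0,"wy": 0,"wz": 0,"jaw": 0},
  {"tx": 0.1,"ty": 0,"tz": 0.16,"wx": 0,"wy": 0,"wz": 0,"jaw": 0},
  {"tx": 0.2,"ty": 0,"tz": 0.16,"wx": 0,"wy": 0,"wz": 0,"jaw": 0},
])

```text
clock: 15.67
tcp_pos: [0.5009, -0.1603, 0.0563]
ee_rot: [0.633, 0.775, -0.0, 0.002]
wrist_force: [-0.3, -2.4, 8.4]
grip_width: 0.0
gripper_force: 4.2
```

The press is 8.4 N with about 2.4 N of drag, so the wheel is being driven. I'm continuing the stroke, then lifting.

Emit:
carry_out([
  {"tx": 0.13,"ty": 0,"tz": -0.02,"wx": 0,"wy": 0,"wz": 0,"jaw": 0},
  {"tx": 0.26,"ty": 0,"tz": -0.02,"wx": 0,"wy": 0,"wz": 0,"jaw": 0},
  {"tx": 0.39,"ty": 0,"tz": -0.02,"wx": 0,"wy": 0,"wz": 0,"jaw": 0},
  {"tx": 0.52,"ty": 0,"tz": -0.02,"wx": 0,"wy": 0,"wz": 0,"jaw": 0},
  {"tx": 0.65,"ty": 0,"tz": -0.02,"wx": 0,"wy": 0,"wz": 0,"jaw": 0},
])

```text
clock: 16.08
tcp_pos: [0.4975, -0.1438, 0.0568]
ee_rot: [0.632, 0.775, 0.0, 0.001]
wrist_force: [-0.0, -1.1, 7.4]
grip_width: -0.0002
gripper_force: 3.7
```

Emit:
carry_out([
  {"tx": 0,"ty": 0,"tz": 0,"wx": 0,"wy": 0,"wz": 0,"jaw": 0},
  {"tx": 0,"ty": 0,"tz": -0.3,"wx": 0,"wy": 0,"wz": 0,"jaw": 0},
  {"tx": 0,"ty": 0,"tz": -0.6,"wx": 0,"wy": 0,"wz": 0,"jaw": 0},
  {"tx": -0.4,"ty": 0,"tz": -0.6,"wx": 0,"wy": 0,"wz": 0,"jaw": 0},
  {"tx": -0.85,"ty": 0,"tz": -0.6,"wx": 0,"wy": 0,"wz": 0,"jaw": 0},
])

```text
clock: 16.5
tcp_pos: [0.5014, -0.1638, 0.0715]
ee_rot: [0.631, 0.775, 0.0, 0.0]
wrist_force: [0.4, -0.6, 0.5]
grip_width: 0.0001
gripper_force: 0.0
```

```bash
cat >> h.py <<'E'
X=np.array([-.191,.982]);Y=np.array([-.982,-.191]);O=np.array([.507,-.1925])
def F(x,y,z): return np.r_[O+(x*X+y*Y)/1000,z/1000]
def rectv(cam,n,x0=-75,x1=85,s=5):
    c=read_camera(cam); xs=[(x0,-35),(x1,-35),(x1,35),(x0,35)]
    src=proj(c,[F(x,y,56) for x,y in xs]).astype(np.float32); w=(x1-x0)*s
    H=cv2.getPerspectiveTransform(src,np.float32([[0,0],[w,0],[w,70*s],[0,70*s]]))
    return cv2.warpPerspective(c['frame'],H,(w,70*s),flags=cv2.INTER_CUBIC)
E
python3 - <<'E'
from h import *
st()
a=rectv('wrist'); b=rectv('scene'); save('r1.png',np.vstack([a[:, :800],b]).astype(np.uint8),.85)
plan([(.5010,-.164,.068,11)])
E
```

```text
t 16.5 tcp [ 0.5014 -0.1638  0.0715] q [ 0.253  0.82  -0.041  1.985  0.089  0.337  0.345] F [ 0.4 -0.6  0.5] w 0.00010769704692001851
[[-0.203, 0.979, 0.0], [0.979, 0.203, 0.0], [0.0, 0.0, -1.0]]Traceback (most recent call last):
  File "<stdin>", line 3, in <module>
TypeError: rectv() missing 1 required positional argument: 'n'
```

I've used 9 of the 10 pictures, so I'll measure the wheel numerically. I'm repeating the same stroke: down 15 mm, drag 21 mm, lift, return.

Emit:
carry_out([
  {"tx": 0,"ty": 0,"tz": 0.3,"wx": 0,"wy": 0,"wz": 0,"jaw": 0},
  {"tx": 0,"ty": 0,"tz": 0.5,"wx": 0,"wy": 0,"wz": 0,"jaw": 0},
  {"tx": 0,"ty": 0,"tz": 0.6,"wx": 0,"wy": 0,"wz": 0,"jaw": 0},
  {"tx": 0,"ty": 0,"tz": 0.6,"wx": 0,"wy": 0,"wz": 0,"jaw": 0},
  {"tx": 0.1,"ty": 0,"tz": 0.6,"wx": 0,"wy": 0,"wz": 0,"jaw": 0},
])

```text
clock: 16.92
tcp_pos: [0.5008, -0.1628, 0.056]
ee_rot: [0.633, 0.774, -0.0, 0.001]
wrist_force: [-0.7, -3.5, 8.8]
grip_width: -0.0
gripper_force: 4.5
```

Emit:
carry_out([
  {"tx": 0.15,"ty": 0,"tz": 0,"wx": 0,"wy": 0,"wz": 0,"jaw": 0},
  {"tx": 0.3,"ty": 0,"tz": 0,"wx": 0,"wy": 0,"wz": 0,"jaw": 0},
  {"tx": 0.45,"ty": 0,"tz": 0,"wx": 0,"wy": 0,"wz": 0,"jaw": 0},
  {"tx": 0.6,"ty": 0,"tz": 0,"wx": 0,"wy": 0,"wz": 0,"jaw": 0},
  {"tx": 0.75,"ty": 0,"tz": 0,"wx": 0,"wy": 0,"wz": 0,"jaw": 0},
])

```text
clock: 17.33
tcp_pos: [0.4968, -0.1432, 0.0561]
ee_rot: [0.632, 0.775, -0.0, 0.0]
wrist_force: [-0.8, -0.4, 8.3]
grip_width: -0.0004
gripper_force: 4.2
```

Emit:
carry_out([
  {"tx": 0,"ty": 0,"tz": 0,"wx": 0,"wy": 0,"wz": 0,"jaw": 0},
  {"tx": 0,"ty": 0,"tz": -0.4,"wx": 0,"wy": 0,"wz": 0,"jaw": 0},
  {"tx": -1.2,"ty": 0,"tz": -1.4,"wx": 0,"wy": 0,"wz": 0,"jaw": 0},
  {"tx": -2.4,"ty": 0,"tz": -2.4,"wx": 0,"wy": 0,"wz": 0,"jaw": 0},
  {"tx": -3.6,"ty": 0,"tz": -3.4,"wx": 0,"wy": 0,"wz": 0,"jaw": 0},
])

```text
clock: 17.75
tcp_pos: [0.5142, -0.2309, 0.1417]
ee_rot: [0.631, 0.776, -0.0, -0.001]
wrist_force: [2.0, -0.5, -0.2]
grip_width: -0.0002
gripper_force: 0.0
```

```bash
sed -i 's/def rectv(cam,n,x0/def rectv(cam,x0/' h.py
cat >> h.py <<'E'
def pips():
    a=rectv('wrist'); g=a.max(2); sub=g[100:255,420:720]  # slot
    m=(sub>170).astype(np.uint8); n,l,s,ce=cv2.connectedComponentsWithStats(m)
    print('blobs es mm (x,y,area)',[(round((ce[i][0]+420)/5-75,1),round((ce[i][1]+100)/5-35,1),int(s[i][4])) for i in range(1,n) if 20<s[i][4]<900])
    r=g[118:240,420:720]; md=np.median(r,0).astype(int)
    print('row median every 1 mm from es x=9:',md[::5].tolist()); return a
E
python3 - <<'E'
from h import *
st(); pips()
E
```

```text
t 17.75 tcp [ 0.5142 -0.2309  0.1417] q [ 0.389  0.733 -0.082  1.837  0.099  0.579  0.449] F [ 2.  -0.5 -0.2] w -0.00017713006755353463
[[-0.203, 0.979, -0.002], [0.979, 0.203, 0.001], [0.002, -0.002, -1.0]]
blobs es mm (x,y,area) [(np.float64(68.2), np.float64(0.6), 484), (np.float64(63.7), np.float64(-11.5), 206), (np.float64(41.7), np.float64(-7.3), 309), (np.float64(32.3), np.float64(-7.3), 261), (np.float64(51.9), np.float64(-7.2), 261), (np.float64(23.9), np.float64(-7.3), 105), (np.float64(58.9), np.float64(-6.9), 159), (np.float64(65.1), np.float64(-1.7), 145), (np.float64(27.7), np.float64(0.2), 197), (np.float64(61.5), np.float64(0.5), 103), (np.float64(64.9), np.float64(7.4), 132), (np.float64(23.7), np.float64(7.5), 103), (np.float64(32.2), np.float64(7.8), 236), (np.float64(41.5), np.float64(8.0), 301), (np.float64(51.6), np.float64(8.0), 260), (np.float64(63.0), np.float64(7.7), 51), (np.float64(61.9), np.float64(13.5), 151), (np.float64(41.2), np.float64(13.9), 42)]
row median every 1 mm from es x=9: [142, 133, 175, 185, 184, 183, 183, 185, 175, 115, 79, 93, 102, 114, 71, 35, 42, 39, 29, 31, 29, 43, 40, 46, 42, 62, 110, 123, 122, 123, 111, 65, 64, 65, 64, 61, 55, 56, 54, 51, 47, 47, 48, 49, 48, 96, 126, 126, 111, 68, 29, 33, 31, 35, 70, 132, 172, 121, 122, 165]
```

The blobs read clearly: the four-pip face is centred at x≈46.5 and the five-pip face at x≈28. That puts the wheel at about 2.59 rad, leaving about 0.55 rad, or roughly 13 mm of stroke. One short last stroke will do it.

Run:
```python
from h import *
plan([(.5006,-.1596,.071,11),(.5006,-.1596,.055,11)])
```

```text
t [ 3.38 -0.06  2.99] w [0.4 0.6 0.2]
t [0.   0.   0.64] w [0. 0. 0.]
```

Emit:
carry_out([
  {"tx": 1.0,"ty": 0,"tz": 0.6,"wx": 0,"wy": 0,"wz": 0,"jaw": 0},
  {"tx": 2.0,"ty": 0,"tz": 1.4,"wx": 0,"wy": 0,"wz": 0,"jaw": 0},
  {"tx": 3.0,"ty": 0,"tz": 2.2,"wx": 0,"wy": 0,"wz": 0,"jaw": 0},
  {"tx": 3.0,"ty": 0,"tz": 2.8,"wx": 0,"wy": 0,"wz": 0,"jaw": 0},
  {"tx": 3.0,"ty": 0,"tz": 2.8,"wx": 0,"wy": 0,"wz": 0,"jaw": 0},
])

```text
clock: 18.22
tcp_pos: [0.4973, -0.1544, 0.0684]
ee_rot: [0.631, 0.776, -0.001, -0.004]
wrist_force: [-0.3, 0.1, -0.0]
grip_width: -0.0
gripper_force: 0.0
```

Emit:
carry_out([
  {"tx": 0,"ty": 0,"tz": 0.3,"wx": 0,"wy": 0,"wz": 0,"jaw": 0},
  {"tx": 0,"ty": 0,"tz": 0.6,"wx": 0,"wy": 0,"wz": 0,"jaw": 0},
  {"tx": 0,"ty": 0,"tz": 0.6,"wx": 0,"wy": 0,"wz": 0,"jaw": 0},
  {"tx": 0,"ty": 0,"tz": 0.6,"wx": 0,"wy": 0,"wz": 0,"jaw": 0},
  {"tx": 0.1,"ty": 0,"tz": 0.6,"wx": 0,"wy": 0,"wz": 0,"jaw": 0},
])

```text
clock: 18.63
tcp_pos: [0.5003, -0.1577, 0.0571]
ee_rot: [0.633, 0.774, -0.0, 0.002]
wrist_force: [-1.2, -2.6, 8.0]
grip_width: 0.0003
gripper_force: 3.7
```

Emit:
carry_out([
  {"tx": 0.1,"ty": 0,"tz": 0,"wx": 0,"wy": 0,"wz": 0,"jaw": 0},
  {"tx": 0.2,"ty": 0,"tz": 0,"wx": 0,"wy": 0,"wz": 0,"jaw": 0},
  {"tx": 0.3,"ty": 0,"tz": 0,"wx": 0,"wy": 0,"wz": 0,"jaw": 0},
  {"tx": 0.4,"ty": 0,"tz": 0,"wx": 0,"wy": 0,"wz": 0,"jaw": 0},
  {"tx": 0.4,"ty": 0,"tz": 0,"wx": 0,"wy": 0,"wz": 0,"jaw": 0},
])

```text
clock: 19.05
tcp_pos: [0.4981, -0.1472, 0.0571]
ee_rot: [0.633, 0.774, -0.0, 0.002]
wrist_force: [-0.9, -0.3, 7.1]
grip_width: 0.0003
gripper_force: 3.6
```

Emit:
carry_out([
  {"tx": 0,"ty": 0,"tz": -0.3,"wx": 0,"wy": 0,"wz": 0,"jaw": 0},
  {"tx": 0,"ty": 0,"tz": -0.8,"wx": 0,"wy": 0,"wz": 0,"jaw": 0},
  {"tx": -1.2,"ty": 0,"tz": -1.8,"wx": 0,"wy": 0,"wz": 0,"jaw": 0},
  {"tx": -2.4,"ty": 0,"tz": -2.8,"wx": 0,"wy": 0,"wz": 0,"jaw": 0},
  {"tx": -3.5,"ty": 0,"tz": -3.8,"wx": 0,"wy": 0,"wz": 0,"jaw": 0},
])

```text
clock: 19.47
tcp_pos: [0.5149, -0.2331, 0.1528]
ee_rot: [0.632, 0.775, -0.0, 0.0]
wrist_force: [1.1, -0.2, -1.3]
grip_width: 0.0002
gripper_force: 0.0
```

Run:
```python
from h import *
st(); pips()
plan([(.5157,-.2367,.12,29),(.5157,-.2367,.049,29)])
```

```text
t 19.4667 tcp [ 0.5149 -0.2331  0.1528] q [ 0.396  0.716 -0.088  1.828  0.104  0.602  0.445] F [ 1.1 -0.2 -1.3] w 0.00019280640770758136
[[-0.2, 0.98, 0.0], [0.98, 0.2, -0.001], [-0.001, 0.0, -1.0]]
blobs es mm (x,y,area) [(np.float64(68.6), np.float64(2.1), 506), (np.float64(20.3), np.float64(-13.1), 57), (np.float64(63.7), np.float64(-11.7), 278), (np.float64(43.9), np.float64(-7.3), 295), (np.float64(33.4), np.float64(-7.4), 247), (np.float64(52.8), np.float64(-7.1), 247), (np.float64(25.4), np.float64(-7.3), 138), (np.float64(60.2), np.float64(-6.7), 141), (np.float64(64.7), np.float64(1.6), 491), (np.float64(38.5), np.float64(0.3), 305), (np.float64(25.3), np.float64(0.1), 117), (np.float64(25.2), np.float64(7.6), 113), (np.float64(33.3), np.float64(7.9), 261), (np.float64(43.7), np.float64(8.0), 320), (np.float64(52.7), np.float64(8.0), 247), (np.float64(60.1), np.float64(7.9), 147), (np.float64(61.5), np.float64(13.2), 203), (np.float64(41.1), np.float64(13.9), 46)]
row median every 1 mm from es x=9: [137, 149, 185, 186, 184, 184, 185, 181, 151, 123, 119, 76, 40, 19, 33, 84, 117, 100, 94, 114, 120, 118, 97, 49, 46, 45, 41, 45, 47, 54, 58, 60, 65, 69, 74, 72, 65, 89, 132, 135, 130, 123, 86, 43, 52, 40, 38, 34, 34, 36, 34, 52, 91, 112, 109, 162, 177, 119, 123, 167]
t [ 0.27 -0.07  1.51] w [  0.4   0.8 -17.9]
t [0.   0.   2.84] w [0. 0. 0.]
```

The five-pip face is centred at x=38.5 and the index at 41, so the wheel is about -0.1 rad off (≈3.04). That is inside the window, but I'll add a 3 mm nudge for margin.

Emit:
carry_out([
  {"tx": 1.0,"ty": 0,"tz": 0.8,"wx": 0,"wy": 0,"wz": 0,"jaw": 0},
  {"tx": 2.0,"ty": 0,"tz": 1.7,"wx": 0,"wy": 0,"wz": 0,"jaw": 0},
  {"tx": 3.0,"ty": 0,"tz": 2.6,"wx": 0,"wy": 0,"wz": 0,"jaw": 0},
  {"tx": 3.1,"ty": 0,"tz": 3.2,"wx": 0,"wy": 0,"wz": 0,"jaw": 0},
  {"tx": 3.1,"ty": 0,"tz": 3.2,"wx": 0,"wy": 0,"wz": 0,"jaw": 0},
])

```text
clock: 19.93
tcp_pos: [0.4974, -0.1527, 0.0689]
ee_rot: [0.631, 0.776, -0.001, -0.003]
wrist_force: [-0.4, -1.3, -0.2]
grip_width: 0.0001
gripper_force: 0.0
```

Emit:
carry_out([
  {"tx": 0,"ty": 0,"tz": 0.3,"wx": 0,"wy": 0,"wz": 0,"jaw": 0},
  {"tx": 0,"ty": 0,"tz": 0.6,"wx": 0,"wy": 0,"wz": 0,"jaw": 0},
  {"tx": 0,"ty": 0,"tz": 0.6,"wx": 0,"wy": 0,"wz": 0,"jaw": 0},
  {"tx": 0.06,"ty": 0,"tz": 0.6,"wx": 0,"wy": 0,"wz": 0,"jaw": 0},
  {"tx": 0.12,"ty": 0,"tz": 0.6,"wx": 0,"wy": 0,"wz": 0,"jaw": 0},
])

```text
clock: 20.35
tcp_pos: [0.5001, -0.1549, 0.0573]
ee_rot: [0.633, 0.774, 0.0, 0.002]
wrist_force: [-0.8, -1.7, 6.7]
grip_width: -0.0001
gripper_force: 3.6
```

Emit:
carry_out([
  {"tx": 0,"ty": 0,"tz": 0,"wx": 0,"wy": 0,"wz": 0,"jaw": 0},
  {"tx": 0,"ty": 0,"tz": -0.4,"wx": 0,"wy": 0,"wz": 0,"jaw": 0},
  {"tx": -0.6,"ty": 0,"tz": -1.4,"wx": 0,"wy": 0,"wz": 0,"jaw": 0},
  {"tx": -1.8,"ty": 0,"tz": -2.6,"wx": 0,"wy": 0,"wz": 0,"jaw": 0},
  {"tx": -3.2,"ty": 0,"tz": -3.8,"wx": 0,"wy": 0,"wz": 0,"jaw": 0},
])

```text
clock: 20.77
tcp_pos: [0.514, -0.2268, 0.1498]
ee_rot: [0.631, 0.776, 0.0, -0.0]
wrist_force: [1.1, 0.2, 0.2]
grip_width: -0.0004
gripper_force: 0.0
```

Run:
```python
from h import *
st(); a=pips(); cv2.imwrite('keep.png',a[...,::-1])
plan([(.5157,-.2367,.12,29),(.5157,-.2367,.049,29)])
```

```text
t 20.7667 tcp [ 0.514  -0.2268  0.1498] q [ 0.391  0.718 -0.095  1.839  0.112  0.591  0.43 ] F [1.1 0.2 0.2] w -0.0004176679579220069
[[-0.203, 0.979, -0.0], [0.979, 0.203, 0.001], [0.001, 0.0, -1.0]]
blobs es mm (x,y,area) [(np.float64(63.2), np.float64(-11.5), 269), (np.float64(35.4), np.float64(-7.4), 268), (np.float64(26.9), np.float64(-7.3), 151), (np.float64(46.0), np.float64(-7.2), 311), (np.float64(54.6), np.float64(-7.0), 231), (np.float64(61.5), np.float64(-6.7), 110), (np.float64(68.7), np.float64(4.8), 214), (np.float64(65.1), np.float64(-2.5), 209), (np.float64(40.6), np.float64(0.3), 304), (np.float64(26.9), np.float64(0.2), 154), (np.float64(64.9), np.float64(6.3), 243), (np.float64(45.8), np.float64(8.0), 294), (np.float64(26.8), np.float64(7.7), 155), (np.float64(35.3), np.float64(7.9), 258), (np.float64(54.4), np.float64(8.0), 229), (np.float64(61.3), np.float64(7.8), 107), (np.float64(64.6), np.float64(12.9), 79), (np.float64(60.4), np.float64(13.7), 71)]
row median every 1 mm from es x=9: [145, 135, 172, 184, 182, 182, 182, 182, 173, 135, 113, 107, 79, 44, 24, 25, 54, 97, 120, 99, 105, 120, 121, 119, 90, 45, 48, 46, 46, 49, 50, 56, 60, 61, 65, 69, 70, 71, 62, 82, 122, 127, 124, 112, 69, 47, 47, 37, 35, 33, 32, 33, 49, 94, 116, 145, 185, 134, 111, 156]
t [ 0.12 -0.08  1.41] w [  0.4   0.9 -17.9]
t [0.   0.   2.84] w [0. 0. 0.]
```

The five-pip face is now centred on the index (40.6 against 41). I'm regripping the ring at 29°.

Emit:
carry_out([
  {"tx": 0,"ty": 0,"tz": 0.3,"wx": 0,"wy": 0,"wz": -6,"jaw": 40},
  {"tx": 0.06,"ty": 0,"tz": 0.6,"wx": 0,"wy": 0,"wz": -12,"jaw": 60},
  {"tx": 0.12,"ty": -0.05,"tz": 0.9,"wx": 0,"wy": 0,"wz": -18,"jaw": 60},
  {"tx": 0.12,"ty": -0.05,"tz": 1.2,"wx": 0,"wy": 0,"wz": -18,"jaw": 60},
  {"tx": 0.12,"ty": -0.05,"tz": 1.2,"wx": 0,"wy": 0,"wz": -18,"jaw": 60},
])

```text
clock: 21.23
tcp_pos: [0.5112, -0.2244, 0.1168]
ee_rot: [0.505, 0.863, -0.0, -0.001]
wrist_force: [-0.5, -0.3, 0.3]
grip_width: 0.0597
gripper_force: 0.0
```

Run:
```python
from h import *
st(); plan([(.5157,-.2367,.049,29)])
```

```text
t 21.2333 tcp [ 0.5112 -0.2244  0.1168] q [ 0.429  0.769 -0.165  1.867  0.229  0.526  0.623] F [-0.5 -0.3  0.3] w 0.05965793362420224
[[-0.49, 0.872, -0.002], [0.872, 0.49, 0.001], [0.001, -0.001, -1.0]]
t [-0.52 -0.08  2.71] w [-0.1 -0.1  0.4]
```

Run:
```python
from h import *
read_camera('top');read_camera('top');st(); plan([(.5157,-.2367,.049,29)])
```

```text
t 21.3333 tcp [ 0.5121 -0.2244  0.1177] q [ 0.428  0.767 -0.165  1.866  0.229  0.527  0.624] F [ 0.2 -0.7  0. ] w 0.059857513382690845
[[-0.491, 0.871, -0.0], [0.871, 0.491, -0.0], [-0.0, -0.0, -1.0]]
t [-0.5  -0.11  2.75] w [-0.   0.   0.4]
```

Emit:
carry_out([
  {"tx": -0.25,"ty": -0.05,"tz": 0,"wx": 0,"wy": 0,"wz": 0,"jaw": 60},
  {"tx": -0.5,"ty": -0.11,"tz": 0.3,"wx": 0,"wy": 0,"wz": 0,"jaw": 60},
  {"tx": -0.5,"ty": -0.11,"tz": 0.6,"wx": 0,"wy": 0,"wz": 0,"jaw": 60},
  {"tx": -0.5,"ty": -0.11,"tz": 0.6,"wx": 0,"wy": 0,"wz": 0,"jaw": 60},
  {"tx": -0.5,"ty": -0.11,"tz": 0.6,"wx": 0,"wy": 0,"wz": 0,"jaw": 60},
])

```text
clock: 21.75
tcp_pos: [0.5154, -0.236, 0.1018]
ee_rot: [0.503, 0.864, -0.0, -0.001]
wrist_force: [0.1, -0.7, -0.3]
grip_width: 0.06
gripper_force: 0.0
```

Run:
```python
from h import *
st(); plan([(.5157,-.2367,.049,29)])
```

```text
t 21.75 tcp [ 0.5154 -0.236   0.1018] q [ 0.443  0.801 -0.162  1.849  0.238  0.513  0.637] F [ 0.1 -0.7 -0.3] w 0.05998723806364847
[[-0.493, 0.87, -0.002], [0.87, 0.493, 0.001], [0.001, -0.001, -1.0]]
t [-0.03 -0.    2.11] w [-0.1 -0.1  0.6]
```

Centred. I'm descending and gripping.

Emit:
carry_out([
  {"tx": 0,"ty": 0,"tz": 0.7,"wx": 0,"wy": 0,"wz": 0,"jaw": 60},
  {"tx": 0,"ty": 0,"tz": 1.3,"wx": 0,"wy": 0,"wz": 0,"jaw": 60},
  {"tx": 0,"ty": 0,"tz": 1.8,"wx": 0,"wy": 0,"wz": 0,"jaw": 60},
  {"tx": 0,"ty": 0,"tz": 2.05,"wx": 0,"wy": 0,"wz": 0,"jaw": 60},
  {"tx": 0,"ty": 0,"tz": 2.05,"wx": 0,"wy": 0,"wz": 0,"jaw": 60},
])

```text
clock: 22.17
tcp_pos: [0.5151, -0.2355, 0.0502]
ee_rot: [0.503, 0.864, -0.0, -0.001]
wrist_force: [0.7, -0.4, -0.7]
grip_width: 0.06
gripper_force: 0.0
```

Emit:
carry_out([
  {"tx": 0,"ty": 0,"tz": 0,"wx": 0,"wy": 0,"wz": 0,"jaw": 50},
  {"tx": 0,"ty": 0,"tz": 0,"wx": 0,"wy": 0,"wz": 0,"jaw": 44},
  {"tx": 0,"ty": 0,"tz": 0,"wx": 0,"wy": 0,"wz": 0,"jaw": 30},
  {"tx": 0,"ty": 0,"tz": 0,"wx": 0,"wy": 0,"wz": 0,"jaw": 30},
  {"tx": 0,"ty": 0,"tz": 0,"wx": 0,"wy": 0,"wz": 0,"jaw": 30},
])

```text
clock: 22.58
tcp_pos: [0.5157, -0.2367, 0.0525]
ee_rot: [0.503, 0.864, -0.0, 0.0]
wrist_force: [-2.2, -0.7, 7.6]
grip_width: 0.0408
gripper_force: 61.1
```

Run:
```python
from h import *
s=st(); print(s['torque'],s['gripper_force'])
```

```text
t 22.5833 tcp [ 0.5157 -0.2367  0.0525] q [ 0.425  0.882 -0.132  1.867  0.26   0.409  0.618] F [-2.2 -0.7  7.6] w 0.04084008039937702
[[-0.494, 0.87, -0.0], [0.87, 0.494, -0.001], [-0.001, -0.0, -1.0]]
[-0.03326231  0.58794069  0.00411155] 61.05080544948578
```

Emit:
carry_out([
  {"tx": 0,"ty": 0,"tz": 0,"wx": 0,"wy": 0,"wz": 5,"jaw": 30},
  {"tx": 0,"ty": 0,"tz": 0,"wx": 0,"wy": 0,"wz": 10,"jaw": 30},
  {"tx": 0,"ty": 0,"tz": 0,"wx": 0,"wy": 0,"wz": 15,"jaw": 30},
  {"tx": 0,"ty": 0,"tz": 0,"wx": 0,"wy": 0,"wz": 20,"jaw": 30},
  {"tx": 0,"ty": 0,"tz": 0,"wx": 0,"wy": 0,"wz": 25,"jaw": 30},
])

```text
clock: 23.0
tcp_pos: [0.5156, -0.2367, 0.0525]
ee_rot: [0.68, 0.733, -0.0, 0.0]
wrist_force: [-2.7, -1.1, 6.0]
grip_width: 0.0403
gripper_force: 61.1
```

Emit:
carry_out([
  {"tx": 0,"ty": 0,"tz": 0,"wx": 0,"wy": 0,"wz": 5,"jaw": 30},
  {"tx": 0,"ty": 0,"tz": 0,"wx": 0,"wy": 0,"wz": 10,"jaw": 30},
  {"tx": 0,"ty": 0,"tz": 0,"wx": 0,"wy": 0,"wz": 15,"jaw": 30},
  {"tx": 0,"ty": 0,"tz": 0,"wx": 0,"wy": 0,"wz": 20,"jaw": 30},
  {"tx": 0,"ty": 0,"tz": 0,"wx": 0,"wy": 0,"wz": 25,"jaw": 30},
])

```text
clock: 23.42
tcp_pos: [0.5155, -0.2367, 0.0525]
ee_rot: [0.822, 0.569, -0.0, 0.0]
wrist_force: [-2.5, -1.1, 7.4]
grip_width: 0.0406
gripper_force: 61.1
```

Emit:
carry_out([
  {"tx": 0,"ty": 0,"tz": 0,"wx": 0,"wy": 0,"wz": 5,"jaw": 30},
  {"tx": 0,"ty": 0,"tz": 0,"wx": 0,"wy": 0,"wz": 10,"jaw": 30},
  {"tx": 0,"ty": 0,"tz": 0,"wx": 0,"wy": 0,"wz": 15,"jaw": 30},
  {"tx": 0,"ty": 0,"tz": 0,"wx": 0,"wy": 0,"wz": 20,"jaw": 30},
  {"tx": 0,"ty": 0,"tz": 0,"wx": 0,"wy": 0,"wz": 25,"jaw": 30},
])

```text
clock: 23.83
tcp_pos: [0.5155, -0.2367, 0.0525]
ee_rot: [0.926, 0.377, -0.0, 0.0]
wrist_force: [-3.2, -1.3, 5.4]
grip_width: 0.0412
gripper_force: 61.1
```

Run:
```python
from h import *
s=st(); print(s['torque'],s['gripper_force'])
```

```text
t 23.8333 tcp [ 0.5155 -0.2367  0.0525] q [ 0.265  0.891  0.146  1.876 -0.297  0.395 -0.165] F [-3.2 -1.3  5.4] w 0.04116814305384052
[[0.715, 0.699, 0.0], [0.699, -0.715, -0.0], [-0.0, 0.0, -1.0]]
[-0.0519223   0.74162996  0.08430338] 61.14303946495056
```

Emit:
carry_out([
  {"tx": 0,"ty": 0,"tz": 0,"wx": 0,"wy": 0,"wz": 1,"jaw": 30},
  {"tx": 0,"ty": 0,"tz": 0,"wx": 0,"wy": 0,"wz": 2,"jaw": 30},
  {"tx": 0,"ty": 0,"tz": 0,"wx": 0,"wy": 0,"wz": 3,"jaw": 30},
  {"tx": 0,"ty": 0,"tz": 0,"wx": 0,"wy": 0,"wz": 4,"jaw": 30},
  {"tx": 0,"ty": 0,"tz": 0,"wx": 0,"wy": 0,"wz": 4,"jaw": 30},
])

```text
clock: 24.25
tcp_pos: [0.5155, -0.2367, 0.0525]
ee_rot: [0.938, 0.348, -0.0, 0.0]
wrist_force: [-3.3, -0.3, 7.1]
grip_width: 0.0411
gripper_force: 61.3
```

Run:
```python
from h import *
s=st(); print(s['torque'],s['gripper_force'])
```

```text
t 24.25 tcp [ 0.5155 -0.2367  0.0525] q [ 0.256  0.892  0.16   1.877 -0.323  0.398 -0.204] F [-3.3 -0.3  7.1] w 0.04108097567866139
[[0.758, 0.652, -0.0], [0.652, -0.758, -0.001], [-0.001, 0.0, -1.0]]
[-0.13240355  0.78483057  0.60581906] 61.324002742767334
```

The moment about the axis has jumped to 0.6 N m at -49.3°, so the ring is at its stop. I'll turn 2° more to seat it, then release and lift.

Emit:
carry_out([
  {"tx": 0,"ty": 0,"tz": 0,"wx": 0,"wy": 0,"wz": 1,"jaw": 30},
  {"tx": 0,"ty": 0,"tz": 0,"wx": 0,"wy": 0,"wz": 2,"jaw": 30},
  {"tx": 0,"ty": 0,"tz": 0,"wx": 0,"wy": 0,"wz": 2,"jaw": 30},
  {"tx": 0,"ty": 0,"tz": 0,"wx": 0,"wy": 0,"wz": 2,"jaw": 30},
  {"tx": 0,"ty": 0,"tz": 0,"wx": 0,"wy": 0,"wz": 2,"jaw": 30},
])

```text
clock: 24.67
tcp_pos: [0.5154, -0.2367, 0.0525]
ee_rot: [0.943, 0.334, -0.0, 0.0]
wrist_force: [-3.1, -1.4, 6.9]
grip_width: 0.0408
gripper_force: 61.6
```

Emit:
carry_out([
  {"tx": 0,"ty": 0,"tz": 0,"wx": 0,"wy": 0,"wz": 0,"jaw": 45},
  {"tx": 0,"ty": 0,"tz": 0,"wx": 0,"wy": 0,"wz": 0,"jaw": 60},
  {"tx": 0,"ty": 0,"tz": 0,"wx": 0,"wy": 0,"wz": 0,"jaw": 60},
  {"tx": 0,"ty": 0,"tz": -0.5,"wx": 0,"wy": 0,"wz": 0,"jaw": 60},
  {"tx": 0,"ty": 0,"tz": -1.2,"wx": 0,"wy": 0,"wz": 0,"jaw": 60},
])

```text
clock: 25.08
tcp_pos: [0.5151, -0.2355, 0.081]
ee_rot: [0.944, 0.33, -0.001, -0.001]
wrist_force: [0.4, -0.1, 0.5]
grip_width: 0.06
gripper_force: 0.0
```

Emit:
carry_out([
  {"tx": 0,"ty": 0,"tz": -0.8,"wx": 0,"wy": 0,"wz": 0,"jaw": 60},
  {"tx": -0.7,"ty": 0,"tz": -1.6,"wx": 0,"wy": 0,"wz": 0,"jaw": 60},
  {"tx": -1.5,"ty": 0,"tz": -2.6,"wx": 0,"wy": 0,"wz": 0,"jaw": 60},
  {"tx": -2.4,"ty": 0,"tz": -3.6,"wx": 0,"wy": 0,"wz": 0,"jaw": 60},
  {"tx": -2.8,"ty": 0,"tz": -4.2,"wx": 0,"wy": 0,"wz": 0,"jaw": 60},
])

```text
clock: 25.5
tcp_pos: [0.4593, -0.2828, 0.1897]
ee_rot: [0.945, 0.329, 0.0, 0.002]
wrist_force: [0.0, -0.2, 0.2]
grip_width: 0.0602
gripper_force: 0.0
```

Run:
```python
from h import *
st(); pips()
a=rectv('wrist'); c=read_camera('top'); b=cv2.resize(c['frame'][160:280,170:450],None,fx=2.857,fy=2.857,interpolation=cv2.INTER_CUBIC)[:,:800]
if b.shape[1]<800: b=np.pad(b,((0,0),(0,800-b.shape[1]),(0,0)))
save('f.png',np.vstack([a,b])[:700],.85)
```

```text
t 25.5 tcp [ 0.4593 -0.2828  0.1897] q [ 0.311  0.649  0.255  1.886 -0.257  0.636 -0.178] F [ 0.  -0.2  0.2] w 0.06016755604075807
[[0.784, 0.621, 0.002], [0.621, -0.784, -0.003], [-0.001, 0.003, -1.0]]
blobs es mm (x,y,area) [(np.float64(17.8), np.float64(-13.6), 59), (np.float64(58.5), np.float64(-13.1), 80), (np.float64(36.9), np.float64(-7.2), 299), (np.float64(27.3), np.float64(-7.3), 190), (np.float64(47.5), np.float64(-7.2), 265), (np.float64(54.9), np.float64(-7.0), 173), (np.float64(59.4), np.float64(-7.0), 39), (np.float64(27.1), np.float64(0.2), 178), (np.float64(42.3), np.float64(0.5), 315), (np.float64(36.8), np.float64(8.0), 312), (np.float64(27.0), np.float64(7.7), 184), (np.float64(47.2), np.float64(8.1), 243), (np.float64(54.7), np.float64(8.1), 170), (np.float64(59.4), np.float64(7.7), 39), (np.float64(19.6), np.float64(15.7), 268), (np.float64(40.4), np.float64(15.8), 65)]
row median every 1 mm from es x=9: [181, 181, 180, 150, 83, 76, 86, 105, 101, 97, 94, 58, 24, 23, 26, 27, 54, 98, 129, 110, 70, 99, 109, 112, 112, 100, 61, 71, 76, 65, 59, 58, 58, 56, 54, 50, 54, 49, 57, 49, 59, 103, 119, 119, 112, 70, 53, 40, 31, 35, 82, 123, 95, 55, 91, 144, 175, 182, 178, 175]
```

View pics/f.png

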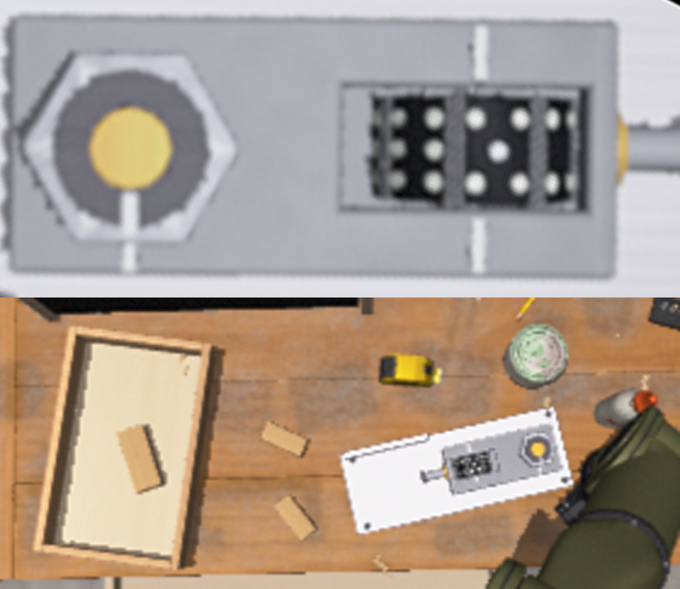

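The last picture shows the ring's line meeting the housing line at (129,240). The five-pip face is at the index (498,150), which is on line once parallax is allowed for. The offcut is in the tray, and the bottle, tape and tin are where they were.

```bash
python3 -c "
from h import *
print(job_done())"
```

```text
the job is handed in; nothing more can be done
None
```

The changeover is finished and handed in (no verdict was returned): the offcut is in the tray, the wheel shows five pips on the index, the lock ring is back at its stop, and the bottle, tape and tin were left alone.

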